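# Set a welded test coupon up in the plate vice

## Robot

A 6-joint arm with a two-finger parallel gripper is mounted at the origin on the work surface; the furniture and walls round the work are solid. World frame = base frame: x ahead of the robot, y to its left, z up, the work surface at z = 0. Lengths are in m, angles in rad, forces in N, time in s.
With the tool pointing down it reaches from about 0.35 to 0.775 m from the base axis. Payload 5.5 kg.
Tool frame: the origin (TCP) lies between the finger pads; the fingertips stand 19 mm ahead of it and the grasp point (between the pads) is the TCP; z points along the fingers, y is the direction in which the jaws open and shut (so a half turn about z gives the same grasp; the last joint's range is limited). The gripper opens to 85 mm and grips with 20 to 120 N. Pads are 22 mm wide; open, the fingers measure 114 mm over their backs; the gripper's body (76 mm by 85 mm) begins 54 mm behind the grasp point. The pads swing forward as they close: fully open they stand 13 mm farther back than shut.
Start: joints at [0.961, 0.313, 0.046, 1.304, 0, 1.431], TCP at [0.26, 0.513, 0.25] pointing down, gripper open.
Joint ranges: [-2.76, 2.76], [-0.86, 1.69], [-1.03, 1.26], [-2.2, 2.34], [-1.47, 1.5], [-3.14, 3.14]. Speed limits (rad/s): [2.57, 2.57, 3.14, 3.14, 3.14, 3.14].

## Interface

Orientations are given as a unit quaternion [w, x, y, z].
In Python, from workcell import get_state, cams, workorder gives the robot as it stands.
- The arm moves only by the tool play_rows, never from a script. Its argument "series" is text: rows parted by semicolons, each of 7 numbers parted by spaces: the opening in per cent of the stroke, from 0 (shut) to 100 (fully open), then the shift along the tool's x, y, z in cm, then the turn, a rotation vector about the tool's x, y, z in degrees. A call has 1 to 12 rows; each row shifts and turns the commanded pose from where the row before left it, along the tool's axes as they then stand; what a row does not reach is not made up. A row lasts 1/8 s, in which the tool goes at most 62.5 mm and 10.7 degrees, less where a joint would pass 70% of its speed; a pose out of reach is approached as far as the arm can. A call with a gripper value outside its range is refused whole. The fingers move at their own pace and stop on an object; "newtons" is the grip in N (left out, the last holds). Time passes only in rows, so rows that do not move let the fingers close. It gives the time, the measured TCP pose, the force and the opening at its end, in the units of the state.
- get_state(): the state, without advancing time (a new reading comes with each control period).
- cams.read_camera(name): name is "scene" or "top"; returns the picture (420x560x3 uint8, red, green, blue); there is no depth.
- cams.get_calibration(name): a dict with "fx", "fy", "cx", "cy" (pixels), "rvec" (rotation vector, rad) and "tvec" (3), from world to camera coordinates, as OpenCV has them. Camera axes: x right, y down, z forward; pixel columns grow to the right and rows downward; lengths in m; the calibration is good to about 2 mm. A picture is of the moment at which its call begins. get_calibration takes no time and is no camera call.
- workorder.hand_in(): hands the job in, once; it reports no verdict.
The state is a dict: "clock": time; "joint_pos": joint angles; "qvel": joint speeds; "tau": joint torques, N m; "tcp_pos": TCP position; "orientation": TCP orientation; "wrist_force": force on the tool from outside, world axes, zero at the start; "ft_torque": the same for the moment, N m; "finger_gap": finger opening in m.
Only numpy, scipy, OpenCV 4.12 (cv2) and the standard library are available. Lean on these libraries where they do the work, as an engineer would, in place of code of your own. Each camera call takes 0.05 s, during which the arm holds its last target.

## Task

Open the free-standing plate vice by turning its bar knob anticlockwise to the stop, draw the welded test coupon (the tall plate) up out of the slotted rack by its top edge, and lower it gently, upright and weld uppermost, midway along the open jaws until it stands on the vice's base. Then turn the knob clockwise to its stop so that the coupon is clamped for dressing its weld. Press the knob down whenever you turn it, so that the loose-standing vice neither swivels nor wanders, and leave the two short plates and the other loose things where they are.

Things in the scene. Friction and masses are not known exactly. Their poses are not given: they have to be found in the camera images.
- vice: Free-standing grey plate vice, 1 kg, base 142 (x) x 100 (y) mm on four slippery steel feet. Origin: centre of underside. It clamps along its x: fixed jaw at the +x end, face at x = 50 mm, 84 mm wide; moving jaw 70 mm wide on the -x side. Jaws rise to 66 mm above the table, the top 13 mm flared as a lead-in. Knob axis at x = -34, y = 0, on a housing 54 mm high. Plates stand on the base top, z = 16 mm
- vice_seat (a point): Point on the vice's base, 16 mm above the table, where the middle of the coupon's lower edge is once clamped: 4 mm from the fixed jaw's face, midway along it, 80 mm from the knob axis. Axes as the vice's. With the knob at the open stop, the gap reaches from 4 mm beyond this point in +x to 14 mm short of it in -x: its middle lies 5 mm from it in -x
- vice_jaw: Moving jaw plate of the vice; axes as the vice's, its clamping face is 46 mm from its origin in +x. It slides along the vice's x, driven by the knob's eccentric, and is sprung: it can be pushed back up to 6 mm against 6 N rising by 0.8 N/mm
- vice_knob (a joint): Angle of the vice's knob, rad: 0 = locked (clockwise stop), 1.3 = open (anticlockwise stop, seen from above). Jaw gap: 4 mm + 10.8 mm x angle: 4 mm at 0, 18 mm at 1.3. Starts at 0 to 0.3. Stays where it is left; takes 0.27 N m to turn, up to 0.37 while clamping; if it is not pressed down the whole vice turns with it
- knob_grip (a point): On the knob's axis, 87 mm above the table, 15 mm below the knob's top. Black bar 14 mm thick (this point's x), 58 long (its y), 68 to 102 mm above the table, on a 44 mm round skirt. Axes turn with the knob; at angle 0 as the vice's (bar parallel to the jaws). Sprung: sinks up to 6 mm, 4 N rising by 2.5 N/mm to 19 N; pressed 4 to 6 mm down while turning, the vice stays still
- coupon_mid (a point): Centre of the test coupon: upright aluminium plate 90 mm wide (its x), 8 mm thick (its y), 100 mm high (its z, up), 0.2 kg, the tallest plate in the rack, with a level rippled weld seam 60 mm above its lower edge (2 mm proud to look at, not felt). Its top edge is 50 mm above this point
- rack_floor (a point): Middle of the floor of the fixed dark steel rack, 10 mm above the table. Rack 112 (x) x 150 (y) x 52 mm high, three slots at y = -46, 0, 46 mm here. Plates stand in them on edge, width along this x, held at both ends up to 40 mm above this floor; slots 11 mm wide, 2 mm free at each end of a plate: lift straight up 45 mm or more before moving aside. Which plate is in which slot varies
- blank_1: One of two short aluminium plates in the rack, without a weld, 90 x 8 mm and 55 mm high (top 65 mm above the table); origin at the middle of its lower edge. Stays in the rack
- blank_2: The other short plate, like blank_1. Stays in the rack
- block: Loose ground steel block 40 x 50 x 40 mm high, origin at the centre of its underside; leave it
- square_tube: Loose offcut of 25 mm square tube, 110 mm long (its y), lying; origin at the centre of its underside; leave it
- pipe_stub_1: Loose piece of pipe standing on end, 60 mm diameter, 60 mm high; origin at the centre of its underside; leave it
- tape_measure: Loose tape measure standing on its edge, 35 x 73 x 69 mm high, origin at the centre of its underside; leave it
- coupon: The same coupon as a body; origin at the middle of its lower edge, axes as at coupon_mid

How it is judged:
By the outcome, as a careful person would: the job done as asked, in the order asked, and still so for the second after the job is handed in, with the robot touching nothing.
It also fails if it takes over 67 s, if anything falls off the work surface, if the arm or the gripper's body presses on something with over 40 N, if the wrist force passes 120 N, or if a joint passes its speed limit or range.

## Working session

There is one attempt and no reset: what is moved stays moved. The work goes in short steps, Python scripts to look and compute and a tool call to move; the robot and the scene stay as the last step left them, time stands still between calls to the robot, and variables do not carry over. Pictures are saved under pics/ and viewed, and the job is handed in when it is done.

Besides the shell and the picture viewer there is one more tool, called after ">>>" by a JSON object that holds its "api" and its "payload", one argument or row to a line. play_rows: Moves the arm, as the interface text tells. Its arguments: {"type":"object","properties":{"series":{"type":"string"},"newtons":{"type":"number"}},"required":["series"]}

```bash
ls; mkdir -p pics; python3 - <<'E'
from workcell import get_state, cams
import cv2
print(get_state())
for n in("scene","top"):
    print(n,cams.get_calibration(n))
    im=cams.read_camera(n); cv2.imwrite(f"pics/{n}0.png",im[:,:,::-1])
E
```

```text
pics
{'clock': 0.0, 'joint_pos': array([9.61381289e-01, 3.13979748e-01, 4.49906891e-02, 1.30360631e+00,
       2.23559443e-05, 1.43116979e+00]), 'qvel': array([ 0.00018428,  0.0015981 ,  0.00169546, -0.00066836,  0.00095976,
       -0.00021467]), 'tau': array([-3.63417385e-04, -4.80623710e+01,  2.98537803e+01,  1.93256722e-02,
       -3.13574037e-04, -5.05881417e-06]), 'tcp_pos': array([0.26004417, 0.51230657, 0.24942538]), 'orientation': array([-3.39470986e-04,  2.32740058e-01,  9.72538563e-01, -8.33077588e-04]), 'wrist_force': array([-0.57297666,  0.08091902, -0.08083298]), 'ft_torque': array([ 0.0232139 , -0.04664037, -0.01227233]), 'finger_gap': 0.08515157018372742}
scene {'fx': 387.6195875601548, 'fy': 387.6195875601548, 'cx': 277.6961523009831, 'cy': 206.91364441073603, 'rvec': array([ 1.13375964, -2.45546182,  0.92359998]), 'tvec': array([0.33377907, 0.34621735, 0.66135326])}
top {'fx': 422.4950087061271, 'fy': 422.4950087061271, 'cx': 274.93797378104546, 'cy': 206.05210588151087, 'rvec': array([ 2.13184794, -2.18303646,  0.13951639]), 'tvec': array([0.01395903, 0.49839016, 0.90261216])}
```

View pics/scene0.png

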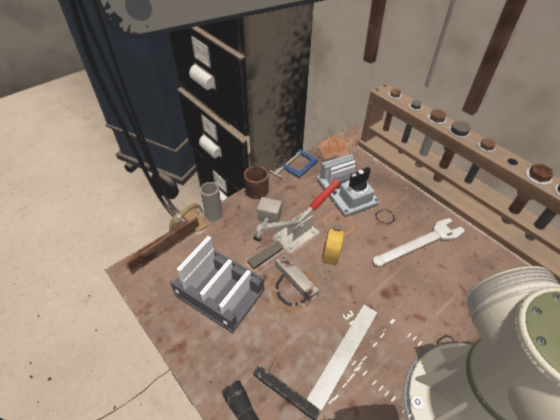

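View pics/top0.png

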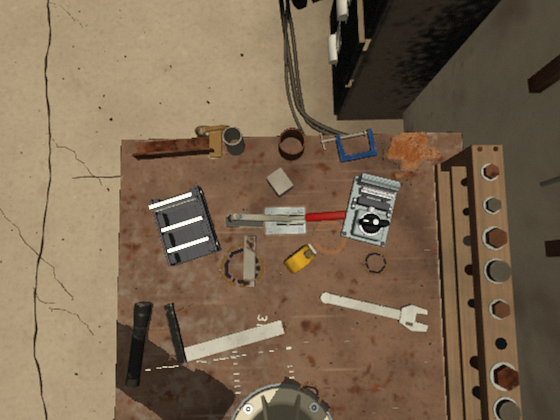

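The top view shows the rack at about (185,225) and the vice at about (370,210). The coupon is the far plate in the rack, at about (170,198). I'll enlarge both.

```bash
cat > h.py <<'E'
import numpy as np, cv2
from workcell import get_state, cams
def cal(n):
    c=cams.get_calibration(n); K=np.array([[c['fx'],0,c['cx']],[0,c['fy'],c['cy']],[0,0,1.]]); return K,c['rvec'],np.array(c['tvec'])
def proj(n,P):
    K,r,t=cal(n); return cv2.projectPoints(np.array(P,float).reshape(-1,3),r,t,K,None)[0][:,0]
def back(n,uv,z):
    K,r,t=cal(n); R=cv2.Rodrigues(r)[0]; o=-R.T@t
    uv=np.array(uv,float).reshape(-1,2); d=(R.T@np.linalg.inv(K)@np.c_[uv,np.ones(len(uv))].T).T
    return o+d*((z-o[2])/d[:,2])[:,None]
def crop(im,x0,y0,w,h,s,f):
    c=cv2.resize(im[y0:y0+h,x0:x0+w,::-1],None,fx=s,fy=s,interpolation=cv2.INTER_CUBIC)
    for i in range(0,w,10): cv2.putText(c,str(x0+i),(i*s,8),0,.3,(0,255,255)); cv2.line(c,(i*s,10),(i*s,14),(0,255,255))
    for i in range(0,h,10): cv2.putText(c,str(y0+i),(0,i*s+4),0,.3,(0,255,255)); cv2.line(c,(22,i*s),(26,i*s),(0,255,255))
    cv2.imwrite(f,c)
def shot(n,*a):
    im=cams.read_camera(n); crop(im,*a); return im
E
python3 - <<'E'
from h import *
t=cv2.imread('pics/top0.png')[:,:,::-1]; s=cv2.imread('pics/scene0.png')[:,:,::-1]
crop(t,330,165,80,90,6,'pics/tv.png'); crop(t,140,178,90,95,6,'pics/tr.png')
crop(s,305,145,85,75,8,'pics/sv.png'); crop(s,160,230,115,105,5,'pics/sr.png')
E
```

```text
(no output)
```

View pics/tv.png

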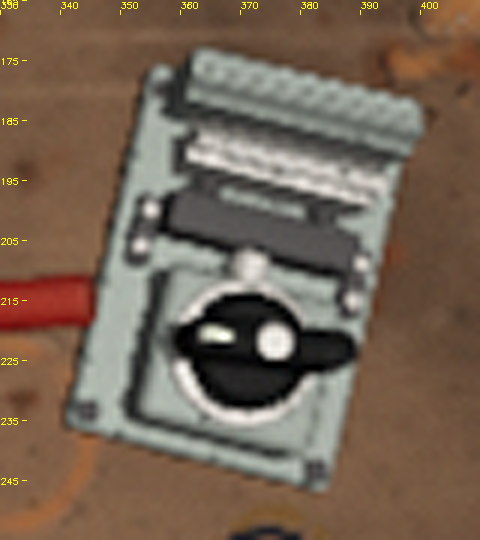

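View pics/tr.png

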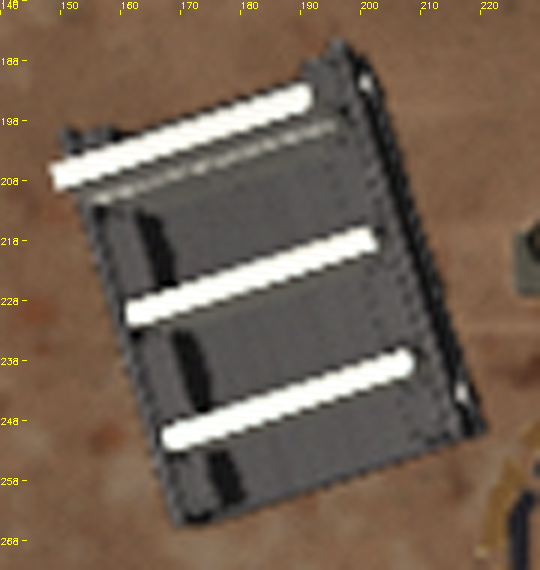

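View pics/sv.png

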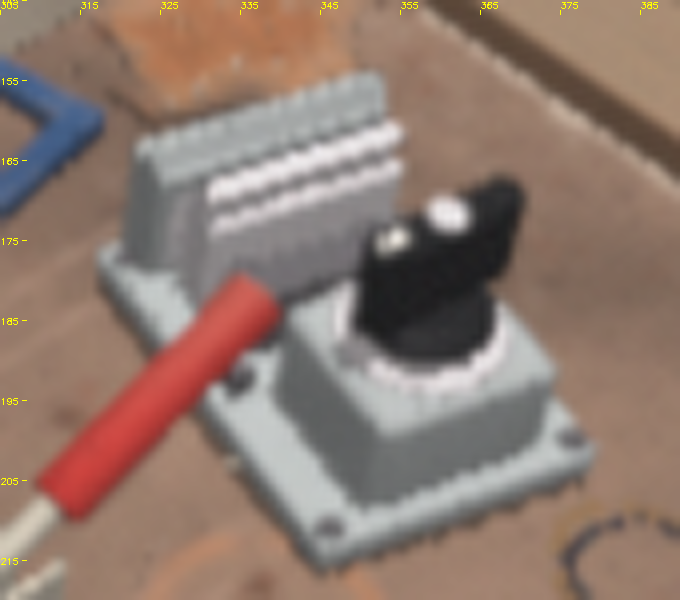

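View pics/sr.png

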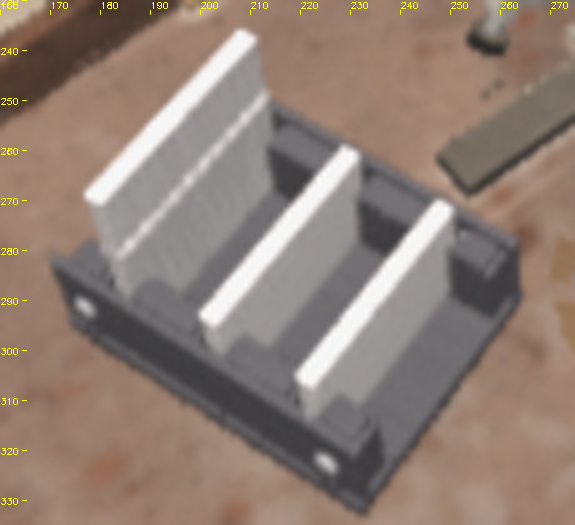

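```bash
cat > fit.py <<'E'
from h import *
from scipy.optimize import least_squares
def model(p,L):
    c,s=np.cos(p[2]),np.sin(p[2]); L=np.array(L); return np.c_[p[0]+c*L[:,0]-s*L[:,1],p[1]+s*L[:,0]+c*L[:,1],L[:,2]]
def fit(obs,p0):
    # obs: cam -> list of (local xyz, uv)
    def f(p): return np.concatenate([(proj(n,model(p,[o[0] for o in v]))-np.array([o[1] for o in v])).ravel() for n,v in obs.items()])
    r=least_squares(f,p0); print('pose',r.x.round(4),np.degrees(r.x[2]).round(2)); print(f(r.x).reshape(-1,2).round(1).tolist()); return r.x
E
python3 - <<'E'
from fit import *
a,b=.071,.05
p=back('top',[362,212],.05)[0]; print(p)
v=fit({'top':[((-a,b,.016),(341,235.5)),((-a,-b,.016),(384,246)),((a,b,.016),(354.5,176)),((-.034,0,.102),(373.5,222))],
 'scene':[((-a,b,.016),(345,215)),((-a,-b,.016),(378.5,201)),((a,b,.016),(317,177))]},[p[0],p[1],-.25])
print('only top'); fit({'top':[((-a,b,.016),(341,235.5)),((-a,-b,.016),(384,246)),((a,b,.016),(354.5,176))]},v)
print('only scene'); fit({'scene':[((-a,b,.016),(345,215)),((-a,-b,.016),(378.5,201)),((a,b,.016),(317,177))]},v)
k=back('top',[[359,221],[388.5,224]],.102); print('knob bar ends',k, np.degrees(np.arctan2(*(k[0]-k[1])[[1,0]])), k.mean(0))
k=back('scene',[[350.5,177.5],[368.5,169.5]],.102);print('scene',k, k.mean(0))
# coupon
w=.045;h=.004
q=back('top',[170,198],.11)[0]
# plate local x along width; image left = +y world
c=fit({'top':[((w,-h,.11),(149,209)),((w,h,.11),(148,206)),((-w,h,.11),(190,192)),((-w,-h,.11),(191.5,196))],
 'scene':[((w,-h,.11),(180,271.5)),((w,h,.11),(177,268.5)),((-w,h,.11),(207,236)),((-w,-h,.11),(210.5,238))]},[q[0],q[1],1.8])
# rack outer corners top z .052?
print(back('top',[[195.5,185],[168,265],[218,249]],.052))
# handle
def tri(a,b):
    P=[np.c_[cv2.Rodrigues(cal(n)[1])[0],cal(n)[2]] for n in('top','scene')];P=[cal(n)[0]@M for n,M in zip(('top','scene'),P)]
    X=cv2.triangulatePoints(P[0],P[1],np.array(a,float).reshape(2,1),np.array(b,float).reshape(2,1)); return (X[:3]/X[3]).ravel()
print('handle end',tri((346,215),(337,182)),'handle start',tri((306,217),(313,208)))
E
```

```text
[ 0.47881399 -0.18578456  0.05      ]
pose [ 0.4857 -0.2082 -0.268 ] -15.36
[[-1.0, 0.2], [-0.2, 0.6], [-0.6, -1.0], [1.0, -0.4], [0.2, -0.4], [1.5, 0.5], [-0.8, -0.6]]
only top
pose [ 0.4856 -0.2095 -0.2653] -15.2
[[-0.4, 0.3], [0.5, 0.6], [-0.1, -1.0]]
only scene
pose [ 0.486  -0.2074 -0.2687] -15.4
[[-0.1, -0.3], [1.2, 0.6], [-1.1, -0.5]]
knob bar ends [[ 0.45495649 -0.16776764  0.102     ]
 [ 0.4474225  -0.22742854  0.102     ]] 82.8027757551928 [ 0.45118949 -0.19759809  0.102     ]
scene [[ 0.4568215  -0.16940068  0.102     ]
 [ 0.44772988 -0.22115194  0.102     ]] [ 0.45227569 -0.19527631  0.102     ]
pose [0.5051 0.2156 1.8704] 107.17
[[-1.3, -3.4], [0.8, 3.3], [1.4, 3.3], [-1.2, -4.4], [-3.4, -2.1], [2.9, 2.9], [4.0, 1.8], [-2.7, -1.9]]
[[0.5462069  0.17386259 0.052     ]
 [0.37519744 0.23225591 0.052     ]
 [0.40649056 0.12589621 0.052     ]]
handle end [ 0.46969674 -0.14225719  0.09482342] handle start [ 0.46837772 -0.06394292  0.06463835]
```

```bash
cat >> h.py <<'E'
from scipy.spatial.transform import Rotation as Ro
def plan(pos,psi):
    s=get_state(); q=s['orientation']; R=Ro.from_quat([q[1],q[2],q[3],q[0]]).as_matrix()
    ps=np.radians(psi); T=np.c_[[-np.sin(ps),np.cos(ps),0],[np.cos(ps),np.sin(ps),0],[0,0,-1]]
    rv=Ro.from_matrix(R.T@T).as_rotvec(degrees=True)
    d=np.array(pos)-s['tcp_pos']
    print('t',s['clock'].round(2) if hasattr(s['clock'],'round') else s['clock'],'tcp',s['tcp_pos'].round(4),'psi',np.degrees(np.arctan2(R[1,1],R[0,1])).round(2),'F',s['wrist_force'].round(1),'gap',round(s['finger_gap'],4))
    print('turn tool deg',rv.round(1),'shift cm before turn',(R.T@d*100).round(2),'after turn',(T.T@d*100).round(2))
E
python3 - <<'E'
from fit import *
w=.045;h=.004
q=back('top',[170,198],.11)[0]
c=fit({'top':[((w,h,.11),(149,209)),((w,-h,.11),(148,206)),((-w,-h,.11),(190,192)),((-w,h,.11),(191.5,196))],
 'scene':[((w,h,.11),(180,271.5)),((w,-h,.11),(177,268.5)),((-w,-h,.11),(207,236)),((-w,h,.11),(210.5,238))]},[q[0],q[1],1.8])
print(back('top',[[161,230.5],[202,218.5],[168,252],[207,239]],.065))
a,b=.071,.05; v=[.4857,-.2085,-.267]
print(model(v,[(-.034,0,.087),(.046,0,.016),(.041,0,.016)]))
plan([.453,-.198,.25],-7.5)
E
```

```text
pose [0.5051 0.2156 1.8713] 107.22
[[-0.2, 0.4], [-0.3, -0.4], [0.3, -0.4], [-0.1, -0.7], [-0.0, -0.1], [-0.4, 0.9], [0.8, 0.1], [0.5, -0.2]]
[[0.44792709 0.24438644 0.065     ]
 [0.47136414 0.15768162 0.065     ]
 [0.40234955 0.2292312  0.065     ]
 [0.42767395 0.14723039 0.065     ]]
[[ 0.45290473 -0.19952948  0.087     ]
 [ 0.53007007 -0.22063659  0.016     ]
 [ 0.52524724 -0.2193174   0.016     ]]
t 0.1 tcp [0.2601 0.5124 0.2495] psi 63.08 F [-0.3 -0.4  0.4] gap 0.0851
turn tool deg [-0.1  0.  70.6] shift cm before turn [-4.936e+01 -5.461e+01  3.000e-02] after turn [-6.791e+01  2.840e+01 -5.000e-02]
```

>>> {"api": "play_rows", "payload": {
  "series": "50 0 0 0 0 0 10; 50 0 0 0 0 0 10; 50 0 0 0 0 0 10; 50 0 0 0 0 0 10; 50 0 0 0 0 0 10; 50 0 0 0 0 0 10; 50 0 0 0 0 0 10.6; 50 -4 1.7 0 0 0 0; 50 -4 1.7 0 0 0 0; 50 -4 1.7 0 0 0 0; 50 -4 1.7 0 0 0 0; 50 -4 1.7 0 0 0 0"
}}

```text
clock: 1.6
tcp_pos: [0.3184, 0.3019, 0.25]
orientation: [0.0, 0.752, 0.659, -0.0]
wrist_force: [0.8, 0.6, -0.4]
finger_gap: 0.0429
```

>>> {"api": "play_rows", "payload": {
  "series": "50 -4 1.7 0 0 0 0; 50 -4 1.7 0 0 0 0; 50 -4 1.7 0 0 0 0; 50 -4 1.7 0 0 0 0; 50 -4 1.7 0 0 0 0; 50 -4 1.7 0 0 0 0; 50 -4 1.7 0 0 0 0; 50 -4 1.7 0 0 0 0; 50 -4 1.7 0 0 0 0; 50 -4 1.7 0 0 0 0; 50 0 0 0 0 0 0; 50 0 0 0 0 0 0"
}}

```text
clock: 3.1
tcp_pos: [0.434, -0.1151, 0.2498]
orientation: [-0.001, 0.752, 0.659, -0.0]
wrist_force: [-0.2, 0.6, -1.1]
finger_gap: 0.0427
```

```bash
python3 - <<'E'
from h import *
plan([.4525,-.198,.13],-7.5)
E
```

```text
t 3.1 tcp [ 0.434  -0.1151  0.2498] psi -7.55 F [-0.2  0.6 -1.1] gap 0.0427
turn tool deg [-0.1 -0.  -0. ] shift cm before turn [-7.99  2.94 11.97] after turn [-7.98  2.91 11.98]
```

>>> {"api": "play_rows", "payload": {
  "series": "50 -4 1.45 0 0 0 0; 50 -4 1.45 0 0 0 0; 40 0 0 3.5 0 0 0; 40 0 0 3.5 0 0 0; 40 0 0 3.5 0 0 0; 40 0 0 1 0 0 0; 40 0 0 0 0 0 0"
}}

```text
clock: 3.98
tcp_pos: [0.4528, -0.1976, 0.1354]
orientation: [-0.0, 0.752, 0.66, -0.0]
wrist_force: [-0.8, -0.7, 0.6]
finger_gap: 0.0342
```

```bash
python3 - <<'E'
from h import *
plan([.4525,-.198,.09],-7.5)
shot('top',330,165,80,90,6,'pics/t1.png'); shot('scene',300,100,110,110,6,'pics/s1.png')
E
```

```text
t 3.975 tcp [ 0.4528 -0.1976  0.1354] psi -7.44 F [-0.8 -0.7  0.6] gap 0.0342
turn tool deg [-0.  -0.   0.1] shift cm before turn [-0.05 -0.02  4.54] after turn [-0.04 -0.02  4.54]
```

View pics/s1.png

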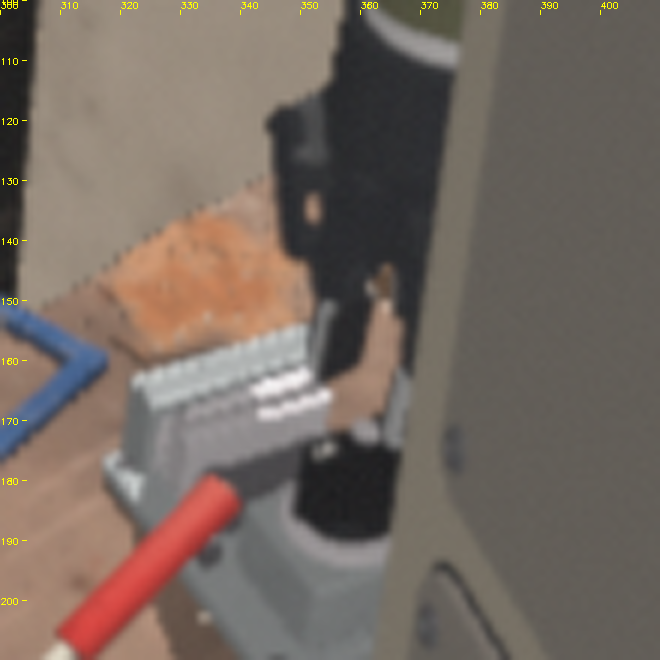

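View pics/t1.png

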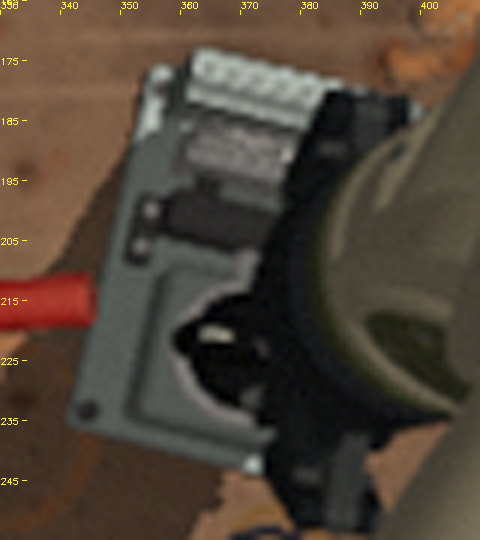

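>>> {"api": "play_rows", "payload": {
  "series": "40 0 0 2 0 0 0; 40 0 0 1.5 0 0 0; 40 0 0 1 0 0 0; 40 0 0 0 0 0 0; 25 0 0 0 0 0 0; 25 0 0 0 0 0 0; 25 0 0 0 0 0 0",
  "newtons": 40
}}

```text
clock: 4.95
tcp_pos: [0.4532, -0.1987, 0.0907]
orientation: [0.0, 0.752, 0.659, 0.0]
wrist_force: [-0.6, -0.5, -0.2]
finger_gap: 0.0215
```

```bash
python3 - <<'E'
from h import *
plan([.4525,-.198,.09],-7.5)
shot('top',330,165,80,90,6,'pics/t2.png'); shot('scene',300,140,90,80,8,'pics/s2.png')
E
```

```text
t 4.95 tcp [ 0.4532 -0.1987  0.0907] psi -7.52 F [-0.6 -0.5 -0.2] gap 0.0215
turn tool deg [ 0.  0. -0.] shift cm before turn [ 0.07 -0.08  0.07] after turn [ 0.07 -0.08  0.07]
```

View pics/s2.png

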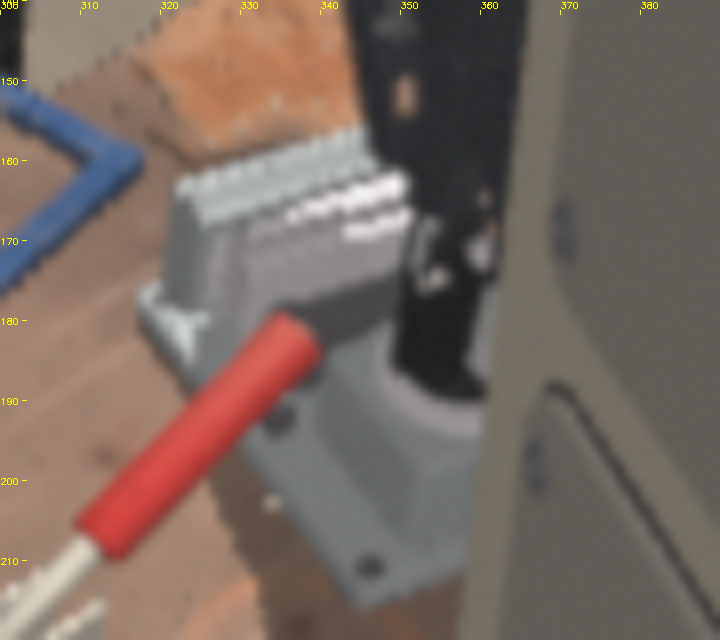

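>>> {"api": "play_rows", "payload": {
  "series": "0 0 0 0 0 0 0; 0 0 0 0 0 0 0; 0 0 0 0 0 0 0; 0 0 0 0 0 0 0; 0 0 0.0 0.3 0 0 0; 0 0 0 0.2 0 0 0; 0 0 0 0 0 0 0; 0 0 0 0 0 0 0",
  "newtons": 60
}}

```text
clock: 6.05
tcp_pos: [0.4533, -0.1988, 0.0865]
orientation: [0.001, 0.752, 0.659, 0.0]
wrist_force: [-2.3, 2.6, 13.7]
finger_gap: 0.0132
```

>>> {"api": "play_rows", "payload": {
  "series": "0 0 0 0.1 0 0 0; 0 0 0 0 0 0 0; 0 0 0 0 0 0 -4; 0 0 0 0 0 0 -6; 0 0 0 0 0 0 -6; 0 0 0 0 0 0 -6; 0 0 0 0 0 0 0"
}}

```text
clock: 6.92
tcp_pos: [0.4537, -0.1997, 0.0861]
orientation: [0.002, 0.612, 0.791, -0.001]
wrist_force: [-2.1, 0.1, 15.7]
finger_gap: 0.0129
```

```bash
python3 - <<'E'
from h import *
plan([.4525,-.198,.09],59)
print(get_state()['ft_torque'])
shot('top',330,165,80,90,6,'pics/t3.png'); shot('scene',300,140,90,80,8,'pics/s3.png')
E
```

```text
t 6.925 tcp [ 0.4537 -0.1997  0.0861] psi 14.52 F [-2.1  0.1 15.7] gap 0.0129
turn tool deg [ -0.    0.2 -44.5] shift cm before turn [ 0.19 -0.07 -0.39] after turn [ 0.19  0.09 -0.39]
[-0.09119304  0.82998277  0.1272169 ]
```

View pics/s3.png

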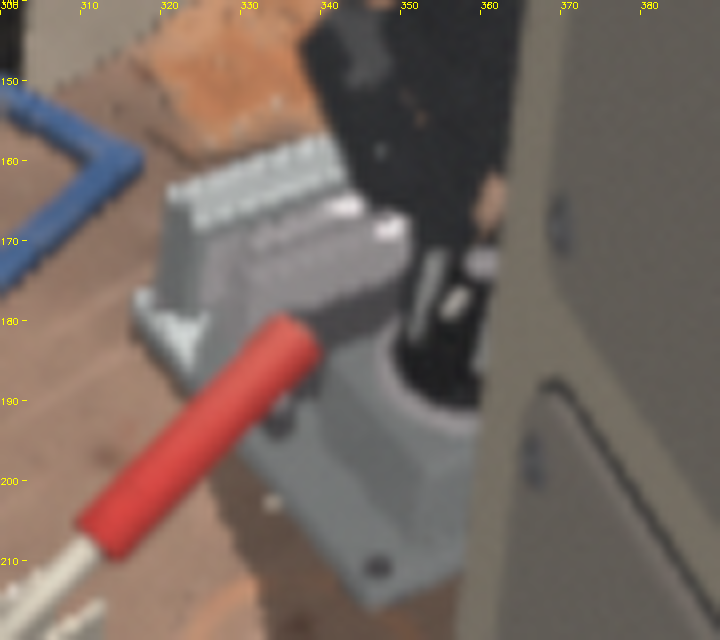

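View pics/t3.png

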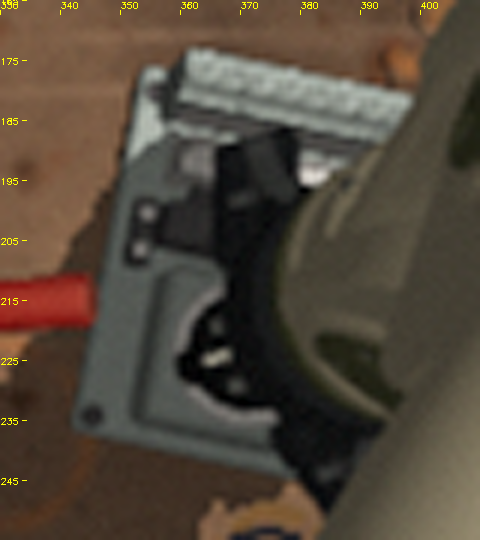

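>>> {"api": "play_rows", "payload": {
  "series": "0 0 0 0.06 0 0 0; 0 0 0 0 0 0 -4; 0 0 0 0 0 0 -5; 0 0 0 0 0 0 -5; 0 0 0 0 0 0 -5; 0 0 0 0 0 0 0"
}}

```text
clock: 7.78
tcp_pos: [0.4541, -0.2003, 0.0861]
orientation: [0.002, 0.473, 0.881, -0.001]
wrist_force: [-3.0, -1.3, 19.1]
finger_gap: 0.0128
```

```bash
python3 - <<'E'
from h import *
plan([.4525,-.198,.09],59)
print(get_state()['ft_torque'])
shot('top',330,165,80,90,6,'pics/t4.png'); shot('scene',300,140,90,80,8,'pics/s4.png')
E
```

```text
t 7.775 tcp [ 0.4541 -0.2003  0.0861] psi 33.49 F [-3.  -1.3 19.1] gap 0.0128
turn tool deg [ -0.1   0.3 -25.5] shift cm before turn [ 0.28 -0.01 -0.39] after turn [ 0.25  0.11 -0.39]
[-0.21178347  0.90085983  0.07335909]
```

View pics/s4.png

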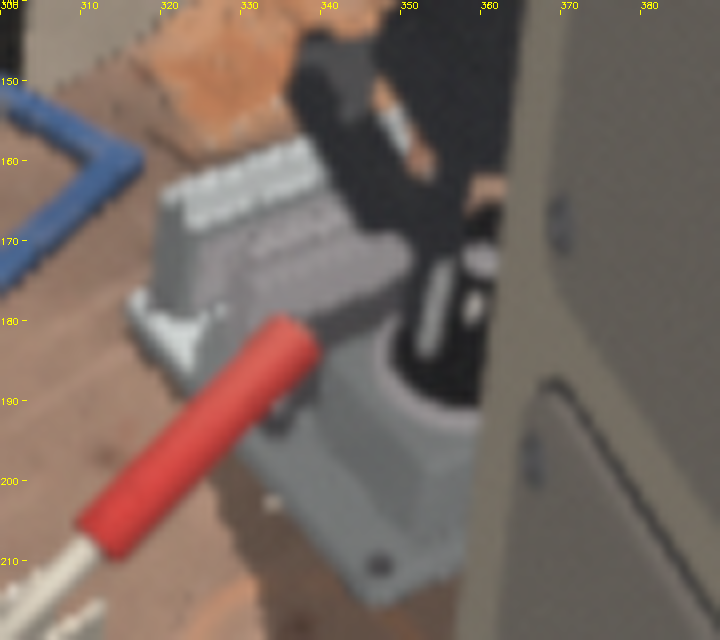

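View pics/t4.png

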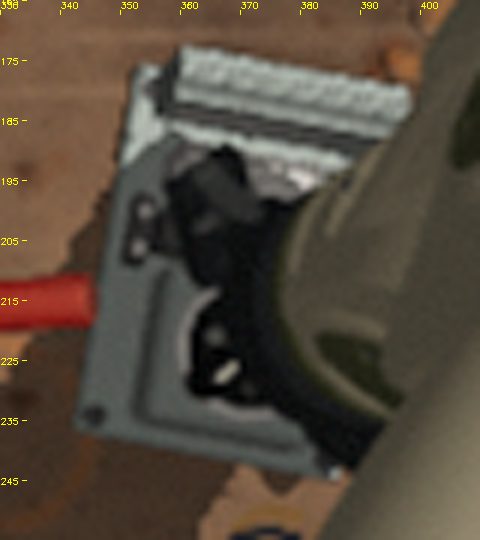

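>>> {"api": "play_rows", "payload": {
  "series": "0 0 0 0.06 0 0 0; 0 0 0 0.04 0 0 -3; 0 0 0 0 0 0 -4; 0 0 0 0 0 0 -4; 0 0 0 0 0 0 -4; 0 0 0 0 0 0 -4; 0 0 0 0 0 0 0"
}}

```text
clock: 8.75
tcp_pos: [0.4547, -0.2009, 0.0861]
orientation: [0.003, 0.322, 0.947, -0.002]
wrist_force: [-3.9, -2.1, 24.9]
finger_gap: 0.0131
```

```bash
python3 - <<'E'
from h import *
plan([.4525,-.198,.09],59)
print(get_state()['ft_torque'])
shot('top',330,165,80,90,6,'pics/t5.png')
E
```

```text
t 8.75 tcp [ 0.4547 -0.2009  0.0861] psi 52.46 F [-3.9 -2.1 24.9] gap 0.0131
turn tool deg [-0.1  0.4 -6.5] shift cm before turn [ 0.35  0.1  -0.39] after turn [ 0.34  0.14 -0.39]
[-0.26199355  1.12642752 -0.00615845]
```

View pics/t5.png

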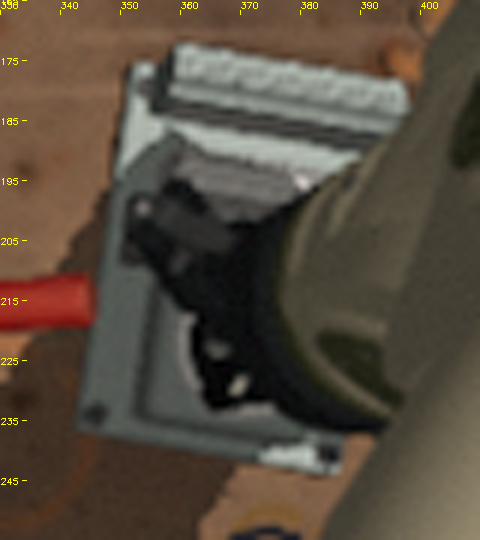

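>>> {"api": "play_rows", "payload": {
  "series": "0 0 0 0 0 0 -4; 0 0 0 0 0 0 -4"
}}

```text
clock: 9.05
tcp_pos: [0.4546, -0.2011, 0.0861]
orientation: [0.003, 0.254, 0.967, -0.002]
wrist_force: [-3.9, -2.0, 24.6]
finger_gap: 0.0128
```

```bash
python3 - <<'E'
from h import *
plan([.4525,-.198,.09],63.7)
s=get_state();print(s['ft_torque'],s['tau'][5])
E
```

```text
t 9.05 tcp [ 0.4546 -0.2011  0.0861] psi 60.52 F [-3.9 -2.  24.6] gap 0.0128
turn tool deg [-0.2  0.4 -3.2] shift cm before turn [ 0.33  0.17 -0.39] after turn [ 0.32  0.19 -0.39]
[-0.31940122  1.15842045 -0.26163566] 0.24258960038423538
```

>>> {"api": "play_rows", "payload": {
  "series": "0 0 0 0 0 0 -2; 0 0 0 0 0 0 -2; 0 0 0 0 0 0 0"
}}

```text
clock: 9.43
tcp_pos: [0.4552, -0.2011, 0.0861]
orientation: [0.003, 0.221, 0.975, -0.002]
wrist_force: [-2.6, -2.6, 22.8]
finger_gap: 0.0129
```

```bash
python3 - <<'E'
from h import *
plan([.4525,-.198,.09],63.7)
s=get_state();print(s['ft_torque'],s['tau'][5])
shot('top',330,165,80,90,6,'pics/t6.png'); shot('scene',300,140,90,80,8,'pics/s6.png')
E
```

```text
t 9.425 tcp [ 0.4552 -0.2011  0.0861] psi 64.44 F [-2.6 -2.6 22.8] gap 0.0129
turn tool deg [-0.2  0.4  0.7] shift cm before turn [ 0.37  0.17 -0.39] after turn [ 0.38  0.16 -0.39]
[-0.28797893  0.89777322 -0.12095845] -0.18839257769286633
```

View pics/t6.png

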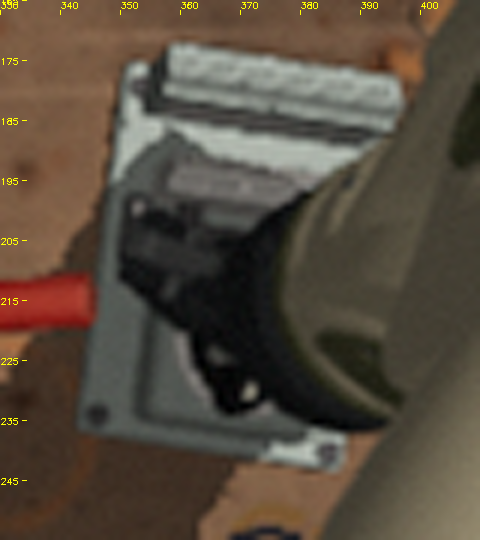

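View pics/s6.png

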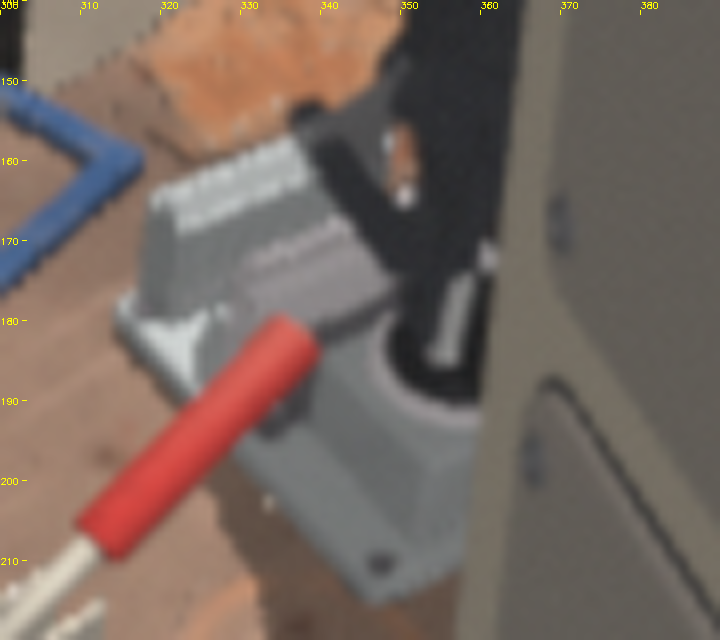

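>>> {"api": "play_rows", "payload": {
  "series": "0 0 0 -0.4 0 0 0; 0 0 0 -0.4 0 0 0; 0 0 0 0 0 0 0; 40 0 0 0 0 0 0; 40 0 0 0 0 0 0; 40 0 0 0 0 0 0; 40 0 0 -1.5 0 0 0; 40 0 0 -4 0 0 0; 40 0 0 -5 0 0 0; 40 0 0 -5 0 0 0; 40 0 0 0 0 0 0"
}}

```text
clock: 10.9
tcp_pos: [0.4551, -0.1999, 0.2511]
orientation: [0.004, 0.221, 0.975, -0.002]
wrist_force: [0.5, -0.6, -0.2]
finger_gap: 0.0341
```

```bash
python3 - <<'E'
from h import *
plan([.5051,.2156,.25],17.2)
E
```

```text
t 10.9 tcp [ 0.4551 -0.1999  0.2511] psi 64.49 F [ 0.5 -0.6 -0.2] gap 0.0341
turn tool deg [ 0.2  0.5 47.3] shift cm before turn [13.38 39.65 -0.06] after turn [38.22 17.06  0.11]
```

>>> {"api": "play_rows", "payload": {
  "series": "40 0 0 0 0 0.5 9.5; 40 0 0 0 0 0 9.5; 40 0 0 0 0 0 9.5; 40 0 0 0 0 0 9.5; 40 0 0 0 0 0 9.3; 40 4.2 1.9 0 0 0 0; 40 4.2 1.9 0 0 0 0; 40 4.2 1.9 0 0 0 0; 40 4.2 1.9 0 0 0 0; 40 4.2 1.9 0 0 0 0; 40 4.2 1.9 0 0 0 0; 40 4.2 1.9 0 0 0 0"
}}

```text
clock: 12.4
tcp_pos: [0.4928, 0.1231, 0.2467]
orientation: [-0.004, 0.594, 0.805, -0.001]
wrist_force: [0.3, 0.1, 0.4]
finger_gap: 0.0345
```

>>> {"api": "play_rows", "payload": {
  "series": "40 4.2 1.9 0 0 0 0; 40 4.6 1.9 0 0 0 0; 40 0 0 0 0 0 0; 40 0 0 0 0 0 0"
}}

```text
clock: 12.9
tcp_pos: [0.5029, 0.2166, 0.2468]
orientation: [-0.005, 0.593, 0.805, -0.001]
wrist_force: [-0.8, 0.1, -0.1]
finger_gap: 0.0343
```

```bash
python3 - <<'E'
from h import *
plan([.5051,.2156,.096],17.2)
shot('top',330,165,80,90,6,'pics/t7.png'); shot('scene',300,140,90,80,8,'pics/s7.png')
E
```

```text
t 12.9 tcp [0.5029 0.2166 0.2468] psi 17.22 F [-0.8  0.1 -0.1] gap 0.0343
turn tool deg [-0.4 -0.4  0. ] shift cm before turn [-0.26  0.29 15.07] after turn [-0.16  0.18 15.08]
```

View pics/t7.png

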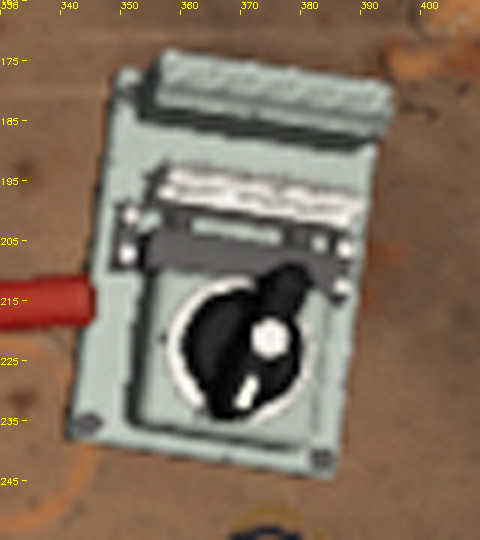

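View pics/s7.png

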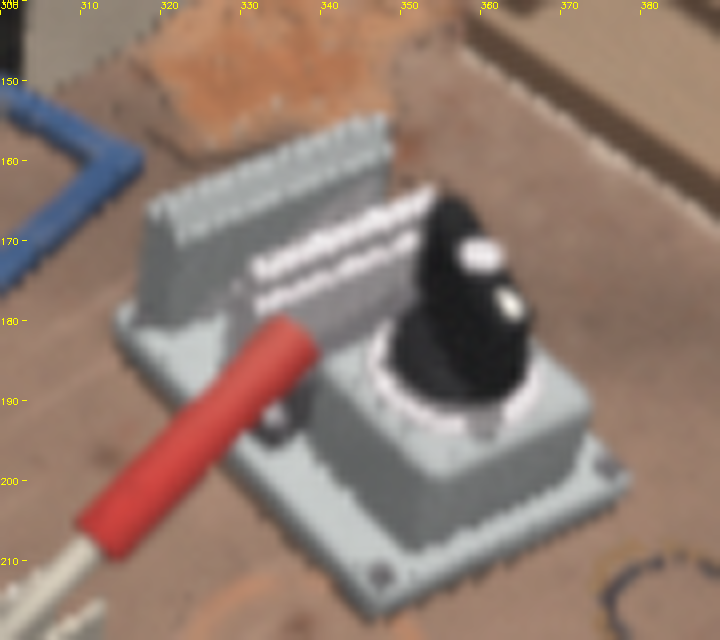

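```bash
python3 - <<'E'
from fit import *
a,b=.071,.05
v=fit({'top':[((-a,b,.016),(341.5,237.5)),((-a,-b,.016),(385.5,243.5)),((a,b,.016),(349,177)),((-.034,0,.102),(374,221.5))],
 'scene':[((-a,b,.016),(346,216)),((-a,-b,.016),(378.5,200)),((a,b,.016),(314,179.5))]},[.4857,-.208,-.16])
print(model(v,[(-.034,0,.087),(.046,0,.016),(.041,0,.016)]))
k=back('top',[[368,233],[381,210]],.102);d=k[1]-k[0];print('bar',np.degrees(np.arctan2(d[1],d[0])),k.mean(0))
k=back('scene',[[360,180],[355.5,166]],.102);d=k[1]-k[0];print('bar',np.degrees(np.arctan2(d[1],d[0])),k.mean(0))
# jaw edges in top: fixed jaw inner lip & moving jaw top, z=.066
for uv in ([[349+4,187],[390,189]],):pass
f=back('top',[[352,184.5],[392,190.5],[356,195.5],[388,202]],.066)
print(f); R=np.array([[np.cos(v[2]),np.sin(v[2])],[-np.sin(v[2]),np.cos(v[2])]])
print(((f[:,:2]-v[:2])@R.T).round(4))
E
```

```text
pose [ 0.4872 -0.204  -0.1711] -9.81
[[-0.8, 0.3], [-0.2, 0.9], [-0.3, -1.2], [-0.0, -0.3], [1.1, -0.5], [0.9, -0.3], [-0.7, -0.6]]
[[ 0.45374467 -0.1981931   0.087     ]
 [ 0.53257583 -0.21181834  0.016     ]
 [ 0.52764889 -0.21096677  0.016     ]]
bar -32.038815458473636 [ 0.45327009 -0.19929426  0.102     ]
bar -35.55358494707791 [ 0.45634181 -0.19339646  0.102     ]
[[ 0.53684474 -0.16392057  0.066     ]
 [ 0.5218155  -0.24888777  0.066     ]
 [ 0.51282518 -0.17134919  0.066     ]
 [ 0.49721361 -0.23890114  0.066     ]]
[[ 0.042   0.0479]
 [ 0.0417 -0.0384]
 [ 0.0196  0.0365]
 [ 0.0158 -0.0327]]
```

```bash
python3 - <<'E'
from fit import *
v=[.4872,-.204,-.1711]
im={'top':cams.read_camera('top'),'scene':cams.read_camera('scene')}
box={'top':(335,165,65,85,8),'scene':(300,140,90,80,8)}
for n,(x0,y0,w,h,s) in box.items():
    outs=[]
    for ang in (1.15,1.3):
        c=cv2.resize(im[n][y0:y0+h,x0:x0+w,::-1],None,fx=s,fy=s,interpolation=cv2.INTER_CUBIC)
        def line(L,col):
            p=proj(n,model(v,L)); p=((p-[x0,y0]+.5)*s).astype(int); cv2.polylines(c,[p.reshape(-1,1,2)],False,col,1)
        ca,sa=np.cos(ang),np.sin(ang)
        for z in (.102,):
            line([(-.034+ca*x-sa*y,sa*x+ca*y,z) for x,y in((.007,.029),(-.007,.029),(-.007,-.029),(.007,-.029),(.007,.029))],(0,0,255))
        g=.004+.0108*ang
        line([(.05,.042,.016),(.05,-.042,.016)],(0,255,0)); line([(.05,.042,.053),(.05,-.042,.053)],(0,255,0))
        line([(.05-g,.035,.016),(.05-g,-.035,.016)],(255,0,0)); line([(.05-g,.035,.053),(.05-g,-.035,.053)],(255,0,0))
        line([(.071,.05,.016),(-.071,.05,.016),(-.071,-.05,.016),(.071,-.05,.016)],(255,255,0))
        outs.append(c)
    cv2.imwrite(f'pics/ov_{n}.png',cv2.resize(np.hstack(outs),None,fx=.55,fy=.55) if n=='scene' else cv2.resize(np.hstack(outs),(790,516)))
E
```

```text
(no output)
```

View pics/ov_top.png

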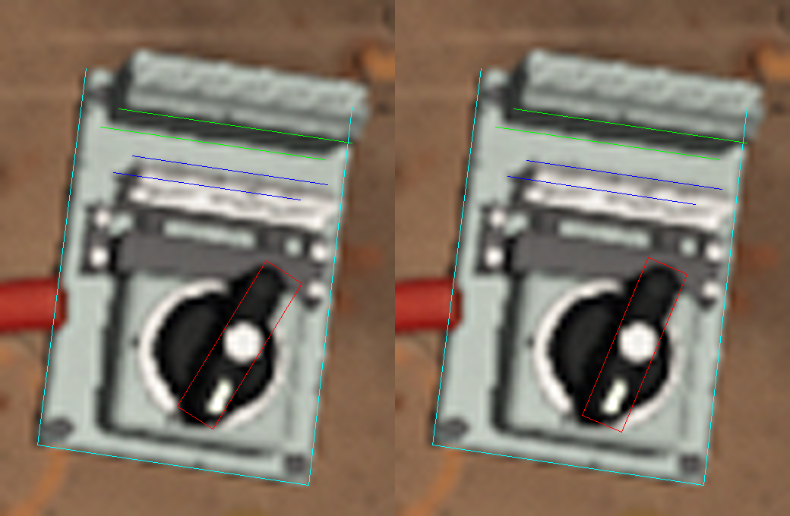

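View pics/ov_scene.png

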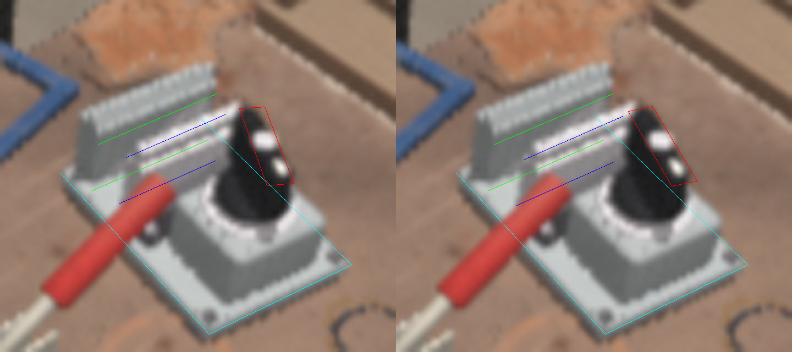

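>>> {"api": "play_rows", "payload": {
  "series": "40 0 0 0 -0.4 -0.4 0; 40 -0.2 0.2 3 0 0 0; 40 0 0 4 0 0 0; 40 0 0 4 0 0 0; 40 0 0 3 0 0 0; 40 0 0 1 0 0 0; 40 0 0 0 0 0 0; 40 0 0 0 0 0 0"
}}

```text
clock: 14.1
tcp_pos: [0.5073, 0.2157, 0.0987]
orientation: [0.001, 0.594, 0.805, 0.001]
wrist_force: [-0.2, 0.4, -0.1]
finger_gap: 0.0342
```

```bash
python3 - <<'E'
from h import *
plan([.5051,.2156,.096],17.2)
shot('top',130,170,100,80,7,'pics/t8.png'); shot('scene',160,200,100,100,6,'pics/s8.png')
E
```

```text
t 14.1 tcp [0.5073 0.2157 0.0987] psi 17.17 F [-0.2  0.4 -0.1] gap 0.0342
turn tool deg [ 0.2  0.  -0. ] shift cm before turn [ 0.05 -0.21  0.27] after turn [ 0.05 -0.21  0.27]
```

View pics/s8.png

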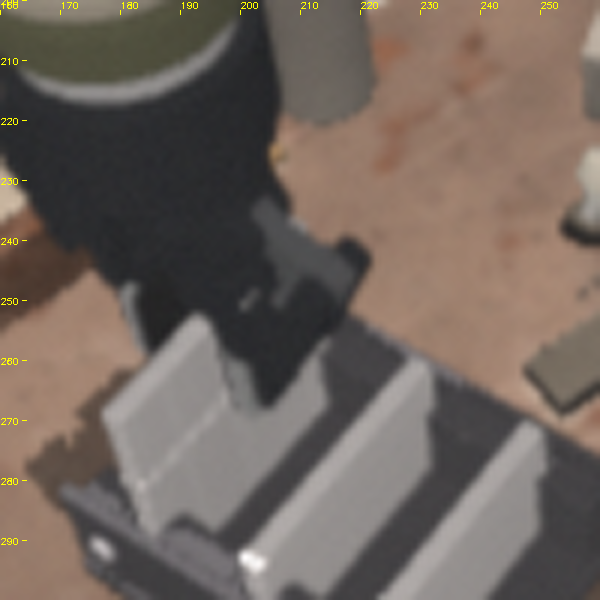

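View pics/t8.png

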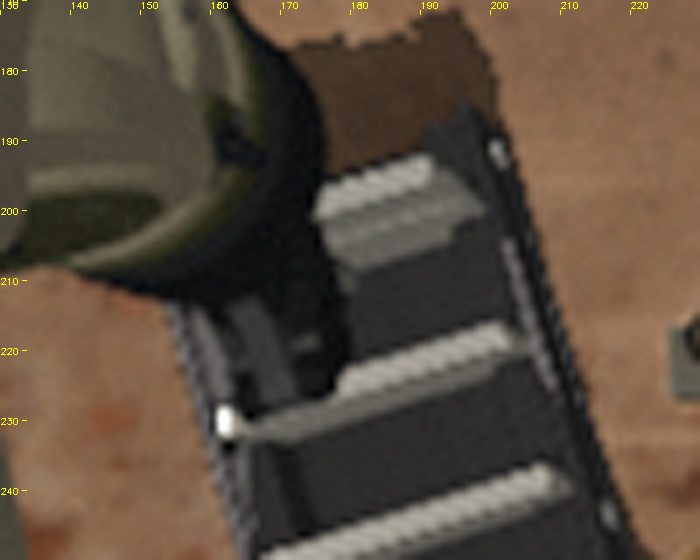

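>>> {"api": "play_rows", "payload": {
  "series": "40 0 -0.2 0.2 0 0 0; 20 0 0 0 0 0 0; 20 0 0 0 0 0 0; 0 0 0 0 0 0 0; 0 0 0 0 0 0 0; 0 0 0 0 0 0 0; 0 0 0 0 0 0 0",
  "newtons": 40
}}

```text
clock: 15.08
tcp_pos: [0.5044, 0.215, 0.0952]
orientation: [0.001, 0.594, 0.805, 0.0]
wrist_force: [0.8, 0.6, 1.1]
finger_gap: 0.0077
```

>>> {"api": "play_rows", "payload": {
  "series": "0 0 0 -0.5 0 0 0; 0 0 0 -1 0 0 0; 0 0 0 -2 0 0 0; 0 0 0 0 0 0 0"
}}

```text
clock: 15.58
tcp_pos: [0.5049, 0.2152, 0.1319]
orientation: [0.001, 0.593, 0.805, 0.001]
wrist_force: [-0.1, 0.3, -1.4]
finger_gap: 0.0075
```

>>> {"api": "play_rows", "payload": {
  "series": "0 0 0 -3 0 0 0; 0 0 0 -4 0 0 0; 0 0 0 -4 0 0 0; 0 0 0 -2 0 0 0; 0 0 0 0 0 0 6; 0 0 0 0 0 0 7; 0 0 0 0 0 0 7; 0 0 0 0 0 0 7; 0 0 0 0 0 0 0"
}}

```text
clock: 16.7
tcp_pos: [0.5032, 0.2148, 0.2593]
orientation: [-0.0, 0.765, 0.645, -0.001]
wrist_force: [-0.8, -0.5, -2.5]
finger_gap: 0.0076
```

```bash
python3 - <<'E'
from h import *
plan([.528,-.2115,.26],-9.8)
shot('scene',150,120,130,140,5,'pics/s9.png')
E
```

```text
t 16.7 tcp [0.5032 0.2148 0.2593] psi -9.74 F [-0.8 -0.5 -2.5] gap 0.0076
turn tool deg [-0.   0.   0.1] shift cm before turn [-4.159e+01  9.650e+00 -4.000e-02] after turn [-41.58   9.7   -0.07]
```

View pics/s9.png

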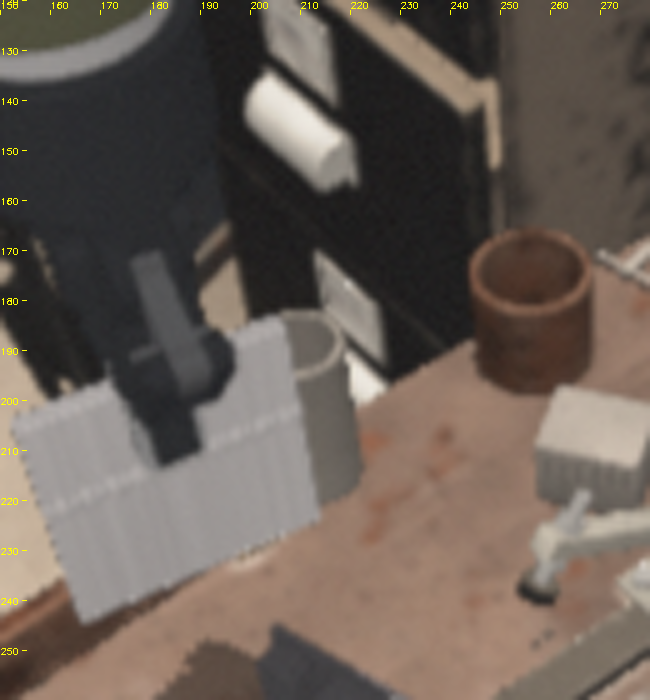

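>>> {"api": "play_rows", "payload": {
  "series": "0 -3 0.7 0 0 0 0; 0 -4 0.95 0 0 0 0; 0 -4 0.95 0 0 0 0; 0 -4 0.95 0 0 0 0; 0 -4 0.95 0 0 0 0; 0 -4 0.95 0 0 0 0; 0 -4 0.95 0 0 0 0; 0 -4 0.95 0 0 0 0; 0 -4 0.9 0 0 0 0; 0 -4 0.9 0 0 0 0; 0 -2.5 0.55 0 0 0 0; 0 0 0 0 0 0 0"
}}

```text
clock: 18.25
tcp_pos: [0.5285, -0.2121, 0.2595]
orientation: [0.0, 0.765, 0.644, 0.0]
wrist_force: [0.3, 1.0, -2.5]
finger_gap: 0.0075
```

>>> {"api": "play_rows", "payload": {
  "series": "0 0 0 3 0 0 0; 0 0 0 3 0 0 0; 0 0 0 0 0 0 0; 0 0 0 0 0 0 0"
}}

```text
clock: 18.75
tcp_pos: [0.5293, -0.21, 0.2013]
orientation: [0.001, 0.765, 0.645, 0.001]
wrist_force: [-0.1, -0.6, -1.6]
finger_gap: 0.0074
```

```bash
python3 - <<'E'
from h import *
plan([.528,-.2115,.17],-9.8)
shot('top',330,165,80,90,6,'pics/t10.png'); shot('scene',300,110,90,100,7,'pics/s10.png')
E
```

```text
t 18.75 tcp [ 0.5293 -0.21    0.2013] psi -9.74 F [-0.1 -0.6 -1.6] gap 0.0074
turn tool deg [0.1 0.  0.1] shift cm before turn [-0.17 -0.1   3.13] after turn [-0.17 -0.1   3.13]
```

View pics/s10.png

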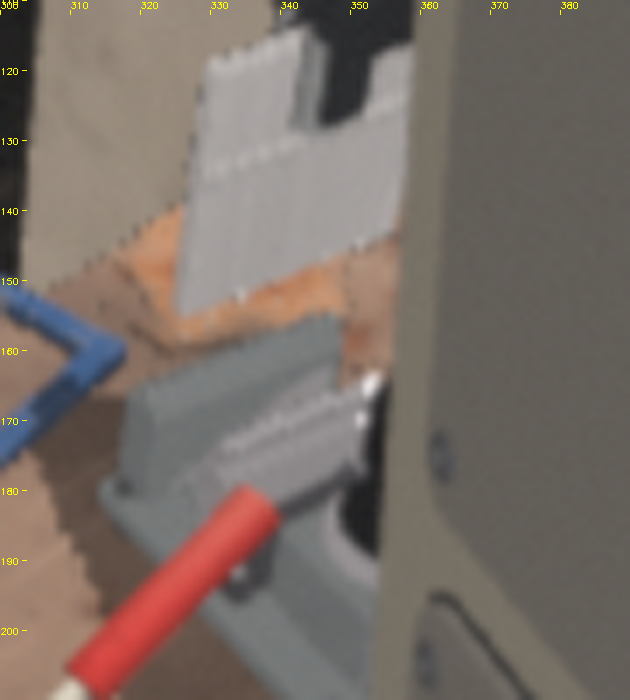

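View pics/t10.png

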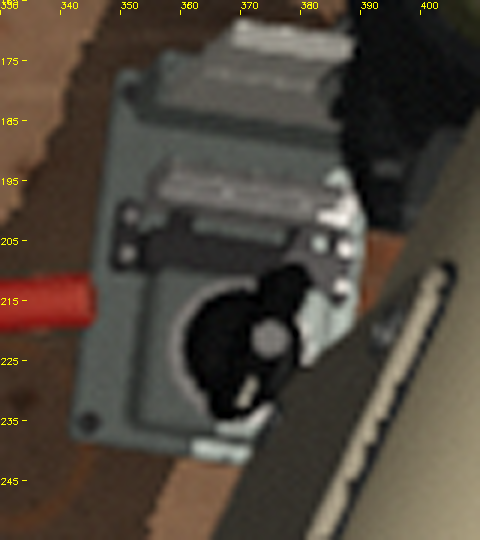

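>>> {"api": "play_rows", "payload": {
  "series": "0 -0.1 -0.1 1.5 0 0 0; 0 0 0 1.5 0 0 0; 0 0 0 0.5 0 0 0; 0 0 0 0 0 0 0; 0 0 0 0 0 0 0"
}}

```text
clock: 19.48
tcp_pos: [0.528, -0.2114, 0.1655]
orientation: [0.001, 0.765, 0.644, 0.001]
wrist_force: [-0.8, -0.5, -1.7]
finger_gap: 0.0076
```

```bash
python3 - <<'E'
from fit import *
plan([.528,-.2115,.102],-9.8)
s=get_state();t=s['tcp_pos'];print(t)
im=cams.read_camera('scene'); crop(im,305,120,70,80,9,'pics/s11.png'); im2=cams.read_camera('top'); crop(im2,330,165,80,60,9,'pics/t11.png')
v=[.4872,-.204,-.1711]
for n in('scene','top'):
    print(n,'lip of fixed face z.053',proj(n,model(v,[(.05,.042,.053),(.05,-.042,.053)])).round(1).tolist(),'mv',proj(n,model(v,[(.032,.035,.053)])).round(1).tolist())
    print('coupon pred bottom',proj(n,model([t[0],t[1],-.171],[(-.004,.045,t[2]-.085),(.004,.045,t[2]-.085),(-.004,.045,t[2]+.015),(.004,.045,t[2]+.015)])).round(1).tolist())
E
```

```text
t 19.475 tcp [ 0.528  -0.2114  0.1655] psi -9.82 F [-0.8 -0.5 -1.7] gap 0.0076
turn tool deg [ 0.1  0.  -0. ] shift cm before turn [-0.   -0.01  6.35] after turn [-0.    0.    6.35]
[ 0.52799206 -0.21144808  0.16547384]
scene lip of fixed face z.053 [[322.0, 172.4], [348.9, 160.8]] mv [[328.5, 175.8]]
coupon pred bottom [[325.2, 167.6], [323.3, 165.7], [329.8, 134.6], [327.7, 132.6]]
top lip of fixed face z.053 [[354.1, 182.4], [392.4, 188.0]] mv [[356.3, 191.0]]
coupon pred bottom [[354.6, 185.7], [355.0, 182.0], [364.6, 176.4], [365.1, 172.2]]
```

View pics/s11.png

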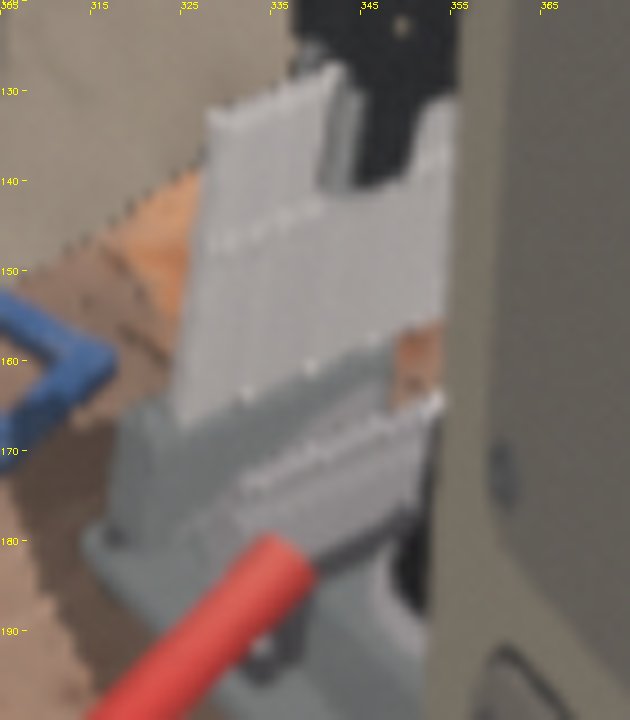

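View pics/t11.png

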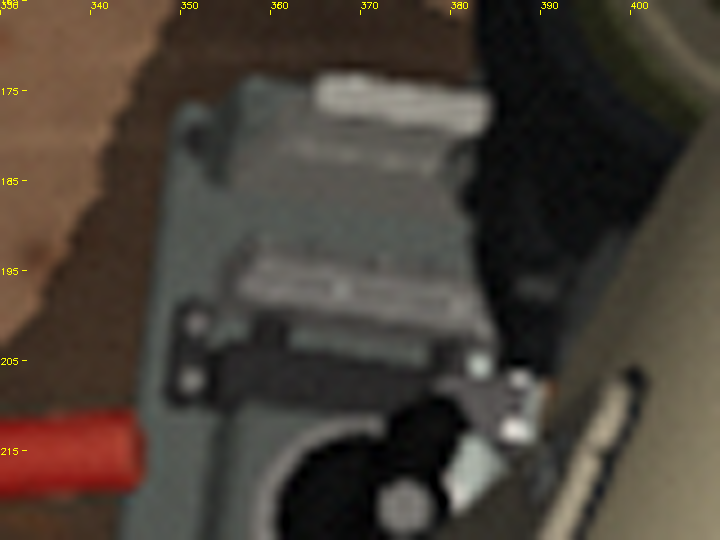

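>>> {"api": "play_rows", "payload": {
  "series": "0 0 0 1 0 0 0; 0 0 0 1 0 0 0; 0 0 0 0.7 0 0 0; 0 0 0 0 0 0 0; 0 0 0 0 0 0 0"
}}

```text
clock: 20.2
tcp_pos: [0.5279, -0.2114, 0.1383]
orientation: [0.001, 0.765, 0.644, 0.0]
wrist_force: [-0.5, 0.2, -1.2]
finger_gap: 0.0073
```

```bash
python3 - <<'E'
from fit import *
plan([.528,-.2115,.102],-9.8)
im=cams.read_camera('scene'); crop(im,305,120,70,80,9,'pics/s12.png'); im2=cams.read_camera('top'); crop(im2,330,165,80,60,9,'pics/t12.png')
E
```

```text
t 20.2 tcp [ 0.5279 -0.2114  0.1383] psi -9.82 F [-0.5  0.2 -1.2] gap 0.0073
turn tool deg [ 0.1 -0.  -0. ] shift cm before turn [-0.01  0.    3.63] after turn [-0.01  0.01  3.63]
```

View pics/s12.png

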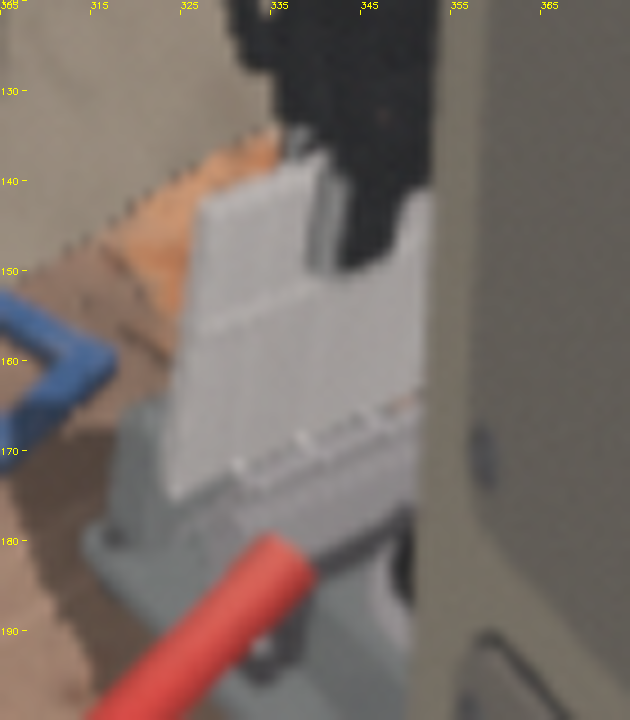

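View pics/t12.png

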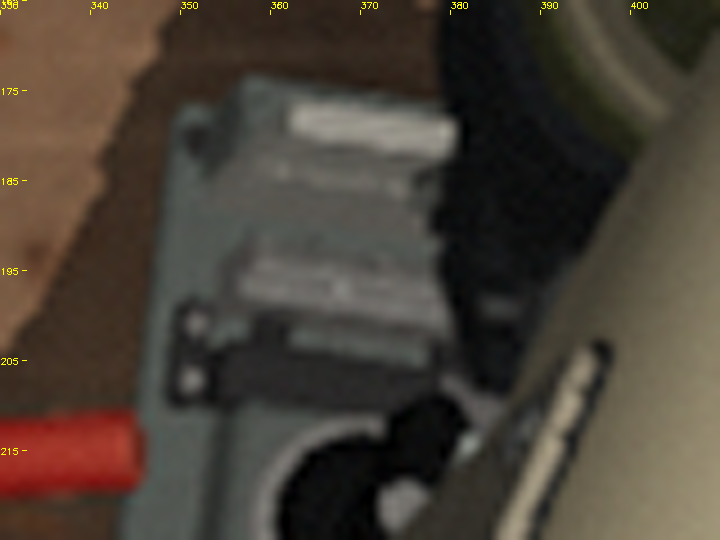

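>>> {"api": "play_rows", "payload": {
  "series": "0 0 0 1 0 0 0; 0 0 0 1 0 0 0; 0 0 0 0.8 0 0 0; 0 0 0 0.4 0 0 0; 0 0 0 0 0 0 0; 0 0 0 0 0 0 0"
}}

```text
clock: 21.05
tcp_pos: [0.5281, -0.2115, 0.1065]
orientation: [0.001, 0.765, 0.644, 0.001]
wrist_force: [0.5, 1.1, -1.0]
finger_gap: 0.0075
```

>>> {"api": "play_rows", "payload": {
  "series": "0 0 0 0.2 0 0 0; 0 0 0 0.15 0 0 0; 0 0 0 0 0 0 0; 0 0 0 0 0 0 0"
}}

```text
clock: 21.55
tcp_pos: [0.5279, -0.2113, 0.1027]
orientation: [0.0, 0.765, 0.644, 0.0]
wrist_force: [0.3, -0.2, -2.0]
finger_gap: 0.0078
```

>>> {"api": "play_rows", "payload": {
  "series": "0 0 0 0.1 0 0 0; 0 0 0 0.1 0 0 0; 0 0 0 0 0 0 0; 0 0 0 0 0 0 0"
}}

```text
clock: 22.05
tcp_pos: [0.528, -0.2114, 0.1012]
orientation: [0.001, 0.765, 0.644, 0.001]
wrist_force: [-1.0, 1.4, 4.6]
finger_gap: 0.0072
```

```bash
python3 - <<'E'
from fit import *
im=cams.read_camera('scene'); crop(im,305,120,70,80,9,'pics/s13.png')
plan([.528,-.2115,.102],-9.8)
E
```

```text
t 22.1 tcp [ 0.5281 -0.2114  0.1012] psi -9.81 F [-1.8  1.5  5. ] gap 0.0076
turn tool deg [ 0.1  0.  -0. ] shift cm before turn [-0.01 -0.01 -0.08] after turn [-0.01 -0.01 -0.08]
```

View pics/s13.png

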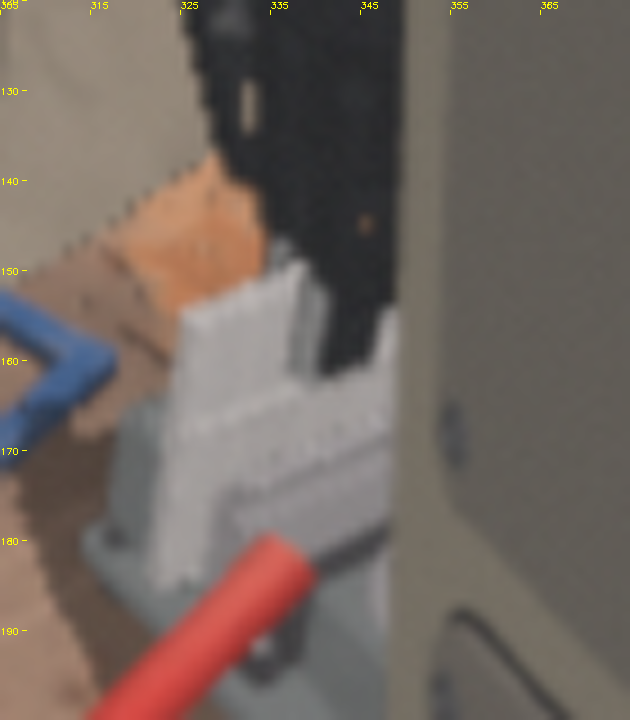

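>>> {"api": "play_rows", "payload": {
  "series": "0 0 0 -0.1 0 0 0; 0 0 0 0 0 0 0; 15 0 0 0 0 0 0; 15 0 0 0 0 0 0; 30 0 0 0 0 0 0; 30 0 0 0 0 0 0; 30 0 0 -0.5 0 0 0; 30 0 0 -2 0 0 0; 30 0 0 -4 0 0 0; 30 0 0 -5 0 0 0; 30 0 0 -3 0 0 0; 40 0 0 0 0 0 0"
}}

```text
clock: 23.6
tcp_pos: [0.5291, -0.2121, 0.2503]
orientation: [0.003, 0.765, 0.644, 0.002]
wrist_force: [0.1, -0.1, 0.0]
finger_gap: 0.0344
```

```bash
python3 - <<'E'
from fit import *
im=cams.read_camera('scene'); crop(im,305,120,85,90,8,'pics/s14.png'); im2=cams.read_camera('top'); crop(im2,330,165,80,85,7,'pics/t14.png')
plan([.454,-.1985,.25],64.5)
E
```

```text
t 23.7 tcp [ 0.5277 -0.2113  0.2468] psi -9.82 F [-1.3 -0.3 -1.1] gap 0.0342
turn tool deg [  0.1   0.1 -74.3] shift cm before turn [ 0.   -7.48 -0.33] after turn [ 7.2  -2.02 -0.32]
```

View pics/s14.png

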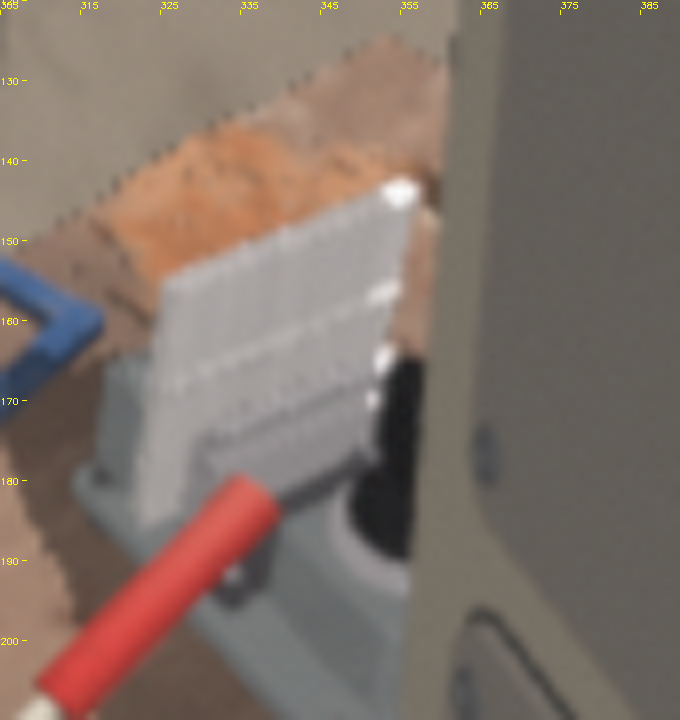

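View pics/t14.png

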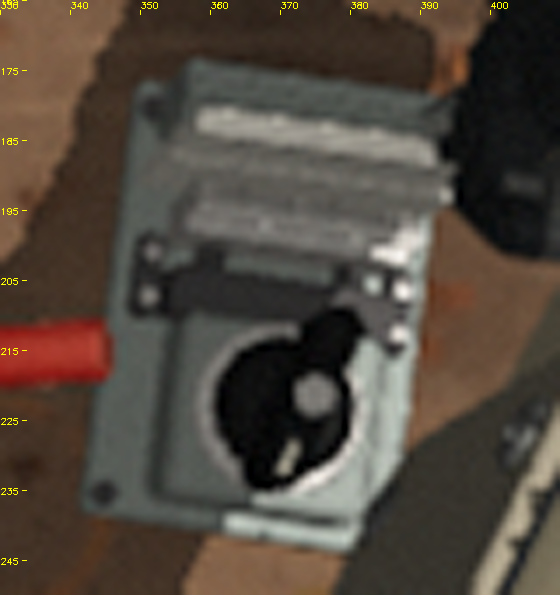

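>>> {"api": "play_rows", "payload": {
  "series": "40 0 0 0 0 0 -9; 40 0 0 0 0 0 -9; 40 0 0 0 0 0 -9; 40 0 0 0 0 0 -9; 40 0 0 0 0 0 -9; 40 0 0 0 0 0 -9; 40 0 0 0 0 0 -10; 40 0 0 0 0 0 -10.3; 40 3.6 -1 0 0 0 0; 40 3.6 -1 0 0 0 0; 40 0 0 0 0 0 0; 40 0 0 0 0 0 0"
}}

```text
clock: 25.2
tcp_pos: [0.4542, -0.1983, 0.246]
orientation: [0.0, 0.221, 0.975, 0.0]
wrist_force: [-0.2, 0.2, -0.4]
finger_gap: 0.0343
```

```bash
python3 - <<'E'
from fit import *
plan([.4542,-.1995,.13],64.5)
E
```

```text
t 25.2 tcp [ 0.4542 -0.1983  0.246 ] psi 64.47 F [-0.2  0.2 -0.4] gap 0.0343
turn tool deg [ 0.  0. -0.] shift cm before turn [-0.05 -0.11 11.6 ] after turn [-0.05 -0.1  11.6 ]
```

>>> {"api": "play_rows", "payload": {
  "series": "40 0 -0.1 3 0 0 0; 40 0 0 4 0 0 0; 40 0 0 4 0 0 0; 40 0 0 1 0 0 0; 40 0 0 0 0 0 0; 40 0 0 0 0 0 0"
}}

```text
clock: 25.95
tcp_pos: [0.4551, -0.2, 0.1281]
orientation: [0.002, 0.221, 0.975, -0.0]
wrist_force: [-0.4, -0.5, 0.2]
finger_gap: 0.0343
```

```bash
python3 - <<'E'
from fit import *
plan([.4542,-.1995,.089],64.5)
im=cams.read_camera('scene'); crop(im,305,120,85,90,8,'pics/s15.png'); im2=cams.read_camera('top'); crop(im2,330,165,80,85,7,'pics/t15.png')
E
```

```text
t 25.95 tcp [ 0.4551 -0.2     0.1281] psi 64.49 F [-0.4 -0.5  0.2] gap 0.0343
turn tool deg [ 0.   0.2 -0. ] shift cm before turn [0.11 0.   3.91] after turn [0.1  0.   3.91]
```

View pics/s15.png

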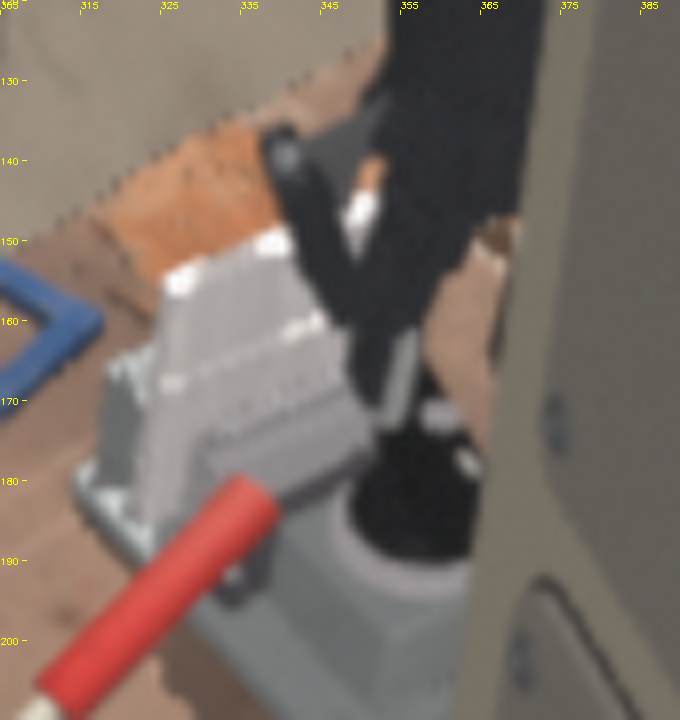

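View pics/t15.png

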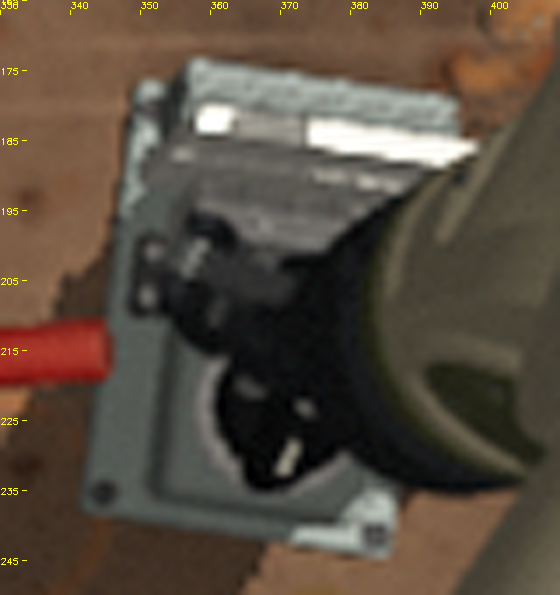

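>>> {"api": "play_rows", "payload": {
  "series": "40 0.1 0 1.5 0 0 0; 40 0 0 1.5 0 0 0; 40 0 0 0.8 0 0 0; 40 0 0 0 0 0 0; 20 0 0 0 0 0 0; 20 0 0 0 0 0 0; 0 0 0 0 0 0 0; 0 0 0 0 0 0 0; 0 0 0 0 0 0 0; 0 0 0 0 0 0 0",
  "newtons": 70
}}

```text
clock: 27.3
tcp_pos: [0.4533, -0.199, 0.089]
orientation: [0.001, 0.221, 0.975, -0.0]
wrist_force: [0.7, 0.6, 4.7]
finger_gap: 0.0129
```

>>> {"api": "play_rows", "payload": {
  "series": "0 0 0 0.3 0 0 0; 0 0 0 0.3 0 0 0; 0 0 0 0.2 0 0 0; 0 0 0 0 0 0 0; 0 0 0 0 0 0 0"
}}

```text
clock: 27.92
tcp_pos: [0.4538, -0.1993, 0.0846]
orientation: [0.002, 0.221, 0.975, -0.001]
wrist_force: [-8.8, 5.2, 35.2]
finger_gap: 0.013
```

>>> {"api": "play_rows", "payload": {
  "series": "0 0 0 -0.2 0 0 0; 0 0 0 0 0 0 0"
}}

```text
clock: 28.18
tcp_pos: [0.4537, -0.1993, 0.0847]
orientation: [0.002, 0.221, 0.975, -0.0]
wrist_force: [-2.4, 2.7, 18.0]
finger_gap: 0.0133
```

>>> {"api": "play_rows", "payload": {
  "series": "0 0 0 0.08 0 0 0; 0 0 0 0 0 0 3; 0 0 0 0 0 0 4; 0 0 0 0 0 0 4; 0 0 0 0 0 0 4; 0 0 0 0 0 0 4; 0 0 0 0 0 0 0"
}}

```text
clock: 29.05
tcp_pos: [0.454, -0.199, 0.0847]
orientation: [0.002, 0.379, 0.926, 0.0]
wrist_force: [-2.8, 3.9, 25.8]
finger_gap: 0.0131
```

```bash
python3 - <<'E'
from fit import *
plan([.4542,-.1995,.089],-9.8); print(get_state()['tau'][5])
im=cams.read_camera('scene'); crop(im,305,120,85,90,8,'pics/s16.png'); im2=cams.read_camera('top'); crop(im2,330,165,80,85,7,'pics/t16.png')
E
```

```text
t 29.05 tcp [ 0.454  -0.199   0.0847] psi 45.5 F [-2.8  3.9 25.8] gap 0.0131
turn tool deg [ 0.2  0.2 55.3] shift cm before turn [-0.05 -0.02 -0.43] after turn [-0.05  0.03 -0.43]
0.14846638776361942
```

View pics/s16.png

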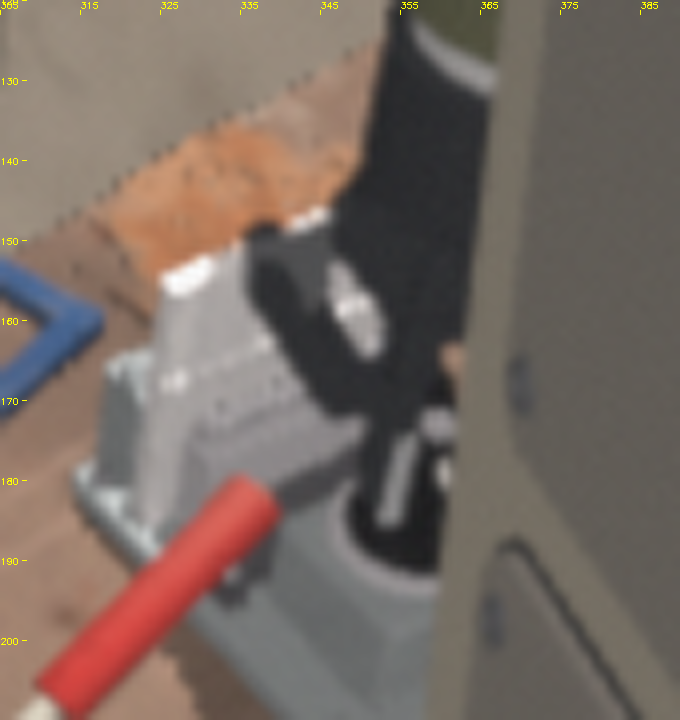

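View pics/t16.png

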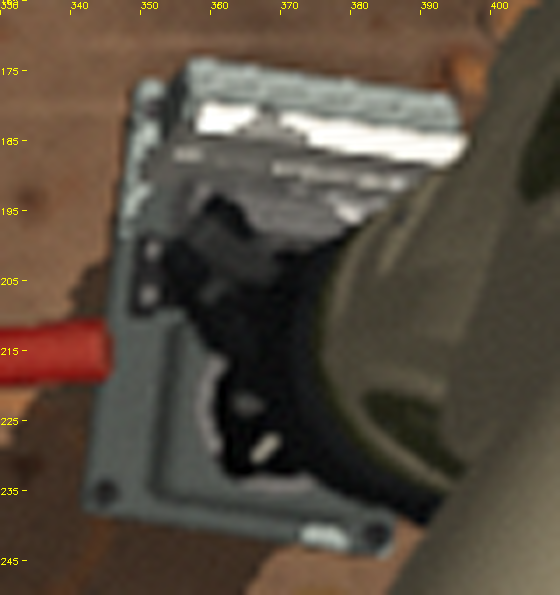

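The vice stayed put through that turn, with its corner still at about (342,238). I'll keep turning.

>>> {"api": "play_rows", "payload": {
  "series": "0 0 0 0 0 0 4; 0 0 0 0 0 0 5; 0 0 0 0 0 0 5; 0 0 0 0 0 0 5; 0 0 0 0 0 0 5; 0 0 0 0 0 0 4; 0 0 0 0 0 0 0"
}}

```text
clock: 30.02
tcp_pos: [0.4545, -0.1988, 0.0847]
orientation: [0.002, 0.591, 0.807, 0.001]
wrist_force: [-2.4, 5.5, 24.0]
finger_gap: 0.0129
```

```bash
python3 - <<'E'
from fit import *
plan([.4542,-.1995,.089],-9.8); print(get_state()['tau'][5])
im=cams.read_camera('scene'); crop(im,305,120,85,90,8,'pics/s17.png'); im2=cams.read_camera('top'); crop(im2,330,165,80,85,7,'pics/t17.png')
E
```

```text
t 30.025 tcp [ 0.4545 -0.1988  0.0847] psi 17.52 F [-2.4  5.5 24. ] gap 0.0129
turn tool deg [ 0.3  0.1 27.3] shift cm before turn [-0.06 -0.04 -0.43] after turn [-0.08 -0.01 -0.43]
0.1568399230018258
```

View pics/s17.png

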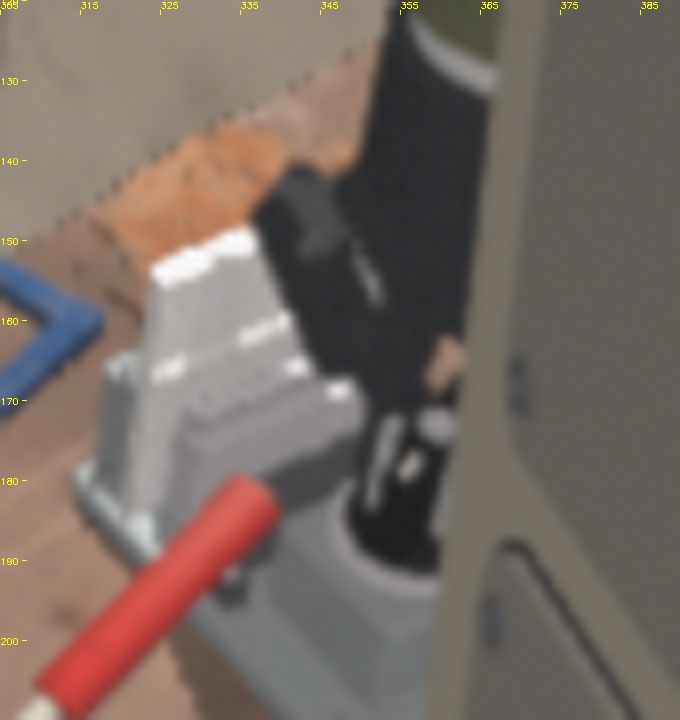

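View pics/t17.png

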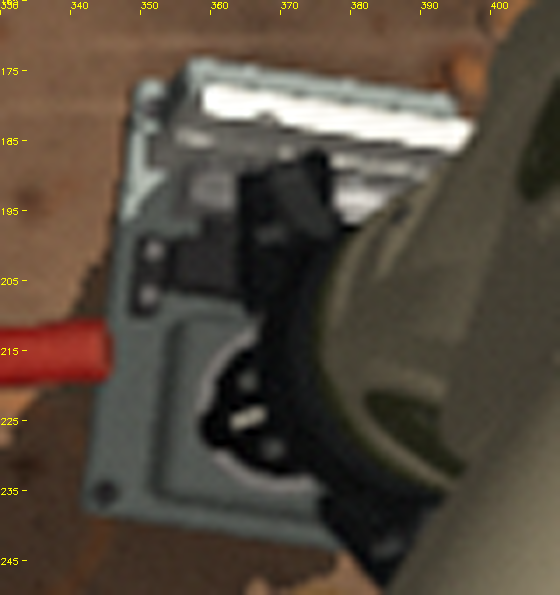

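>>> {"api": "play_rows", "payload": {
  "series": "0 0 0 0.05 0 0 4; 0 0 0 0 0 0 4; 0 0 0 0 0 0 4; 0 0 0 0 0 0 4; 0 0 0 0 0 0 3; 0 0 0 0 0 0 3; 0 0 0 0 0 0 0"
}}

```text
clock: 31.0
tcp_pos: [0.4559, -0.2002, 0.0847]
orientation: [0.004, 0.734, 0.679, 0.002]
wrist_force: [1.4, 2.6, 22.7]
finger_gap: 0.0136
```

```bash
python3 - <<'E'
from fit import *
plan([.4542,-.1995,.089],-9.8); print(get_state()['tau'][5])
im=cams.read_camera('scene'); crop(im,305,120,85,90,8,'pics/s18.png'); im2=cams.read_camera('top'); crop(im2,330,165,80,85,7,'pics/t18.png')
E
```

```text
t 31.0 tcp [ 0.4559 -0.2002  0.0847] psi -4.5 F [ 1.4  2.6 22.7] gap 0.0136
turn tool deg [0.5 0.2 5.3] shift cm before turn [ 0.06 -0.17 -0.43] after turn [ 0.04 -0.18 -0.43]
0.08115026168525219
```

View pics/s18.png

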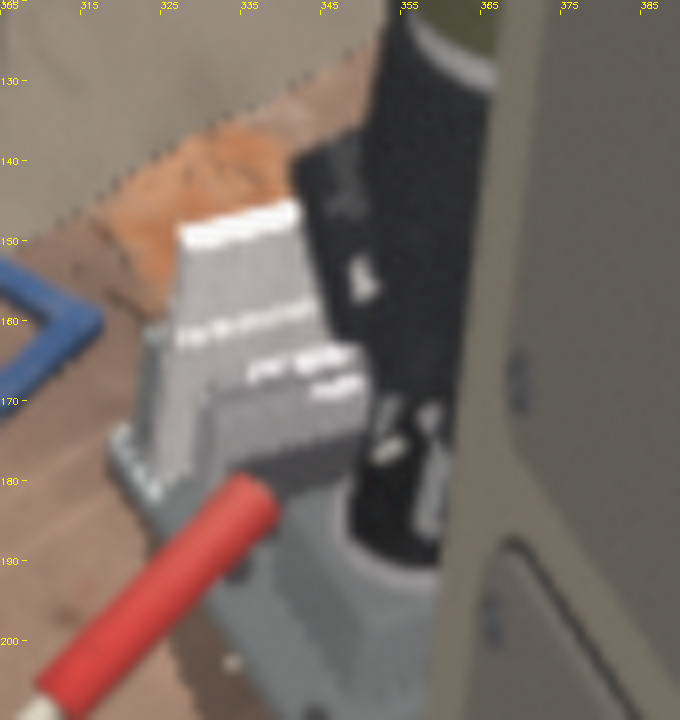

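View pics/t18.png

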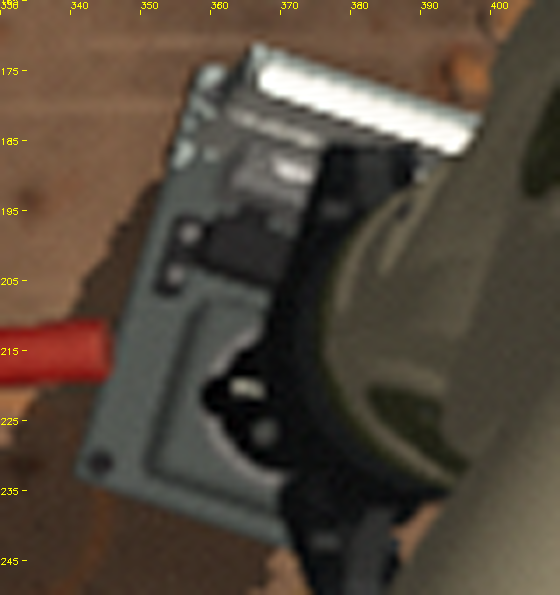

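>>> {"api": "play_rows", "payload": {
  "series": "0 0 0 0.1 0 0 0; 0 0 0 0.08 0 0 0; 0 0 0 0 0 0 0; 0 0 0 0 0 0 0",
  "newtons": 100
}}

```text
clock: 31.6
tcp_pos: [0.456, -0.2002, 0.0847]
orientation: [0.005, 0.734, 0.679, 0.002]
wrist_force: [-4.3, 4.6, 37.7]
finger_gap: 0.0129
```

```bash
python3 - <<'E'
from fit import *
a,b=.071,.05
im=cams.read_camera('scene'); crop(im,305,140,85,80,8,'pics/s19.png'); im2=cams.read_camera('top'); crop(im2,330,165,80,85,7,'pics/t19.png')
v=fit({'top':[((-a,b,.016),(341,233.5)),((a,b,.016),(358,175))],'scene':[((a,b,.016),(318.5,174))]},[.487,-.204,-.3])
plan([.4542,-.1995,.089],np.degrees(v[2])); s=get_state();print(s['ft_torque'],s['tau'][5])
E
```

```text
pose [ 0.4856 -0.2135 -0.3259] -18.67
[[-0.2, 0.5], [0.3, -0.7], [0.1, 0.4]]
t 31.7 tcp [ 0.456  -0.2003  0.0847] psi -4.48 F [-3.7  4.6 37.8] gap 0.0124
turn tool deg [ 0.5  0.1 14.2] shift cm before turn [ 0.06 -0.18 -0.43] after turn [ 0.02 -0.19 -0.43]
[ 1.19840975  1.42665806 -0.07225201] -0.028993699816055596
```

View pics/s19.png

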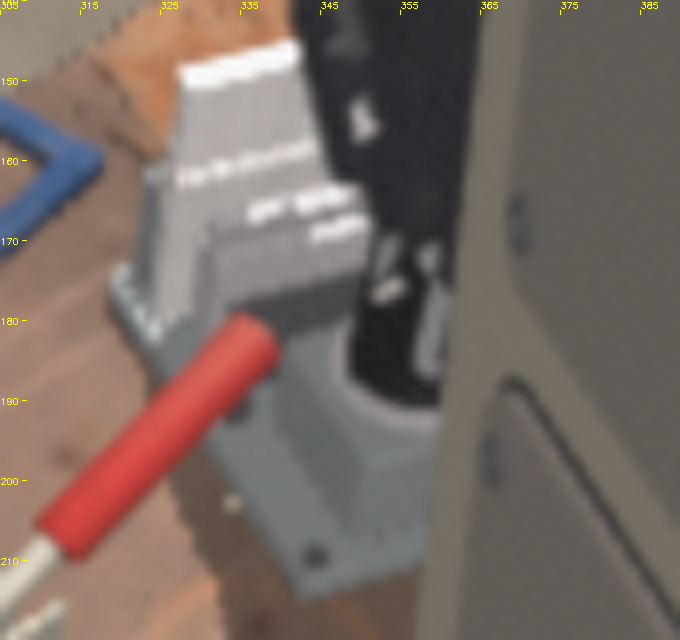

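>>> {"api": "play_rows", "payload": {
  "series": "0 0 0 0 0 0 2; 0 0 0 0 0 0 2; 0 0 0 0 0 0 2"
}}

```text
clock: 32.08
tcp_pos: [0.4562, -0.2003, 0.0847]
orientation: [0.005, 0.769, 0.64, 0.002]
wrist_force: [-2.9, 4.5, 36.5]
finger_gap: 0.0129
```

```bash
python3 - <<'E'
from fit import *
im=cams.read_camera('scene'); crop(im,305,140,85,80,8,'pics/s20.png'); im2=cams.read_camera('top'); crop(im2,330,165,80,85,7,'pics/t20.png')
plan([.4542,-.1995,.089],-18.7); s=get_state();print(s['ft_torque'],s['tau'][5])
E
```

```text
t 32.175 tcp [ 0.4562 -0.2003  0.0847] psi -10.46 F [-3.2  5.2 37.4] gap 0.0127
turn tool deg [0.6 0.1 8.2] shift cm before turn [ 0.04 -0.21 -0.43] after turn [ 0.02 -0.21 -0.43]
[1.13580591 1.38326826 0.2892962 ] 0.4195445403456688
```

View pics/s20.png

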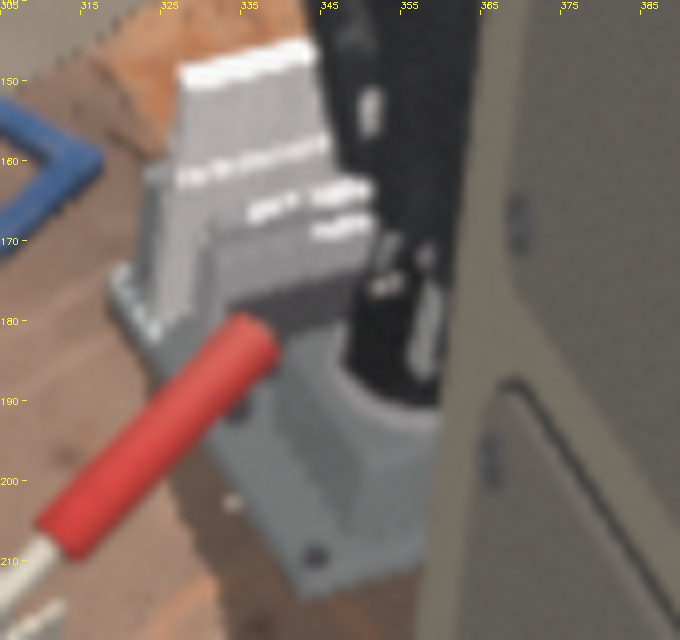

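View pics/t20.png

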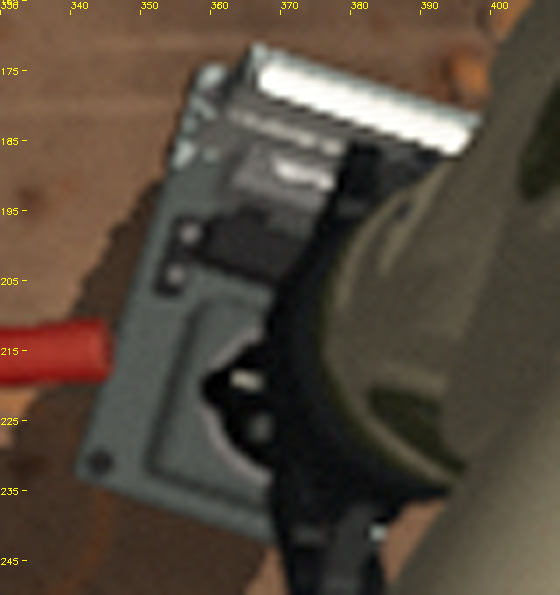

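>>> {"api": "play_rows", "payload": {
  "series": "0 0 0 0 0 0 2; 0 0 0 0 0 0 2; 0 0 0 0 0 0 2"
}}

```text
clock: 32.55
tcp_pos: [0.4563, -0.2004, 0.0847]
orientation: [0.005, 0.801, 0.598, 0.002]
wrist_force: [-1.8, 4.5, 37.2]
finger_gap: 0.0126
```

```bash
python3 - <<'E'
from fit import *
im=cams.read_camera('scene'); crop(im,305,140,85,80,8,'pics/s21.png'); im2=cams.read_camera('top'); crop(im2,330,165,80,85,7,'pics/t21.png')
plan([.4542,-.1995,.089],-18.7); s=get_state();print(s['ft_torque'],s['tau'][5])
E
```

```text
t 32.65 tcp [ 0.4563 -0.2003  0.0847] psi -16.46 F [-3.8  5.3 37.1] gap 0.0129
turn tool deg [0.6 0.1 2.2] shift cm before turn [ 0.02 -0.22 -0.43] after turn [ 0.01 -0.22 -0.43]
[1.1792682  1.29095485 0.22222722] 0.4135830793529749
```

View pics/s21.png

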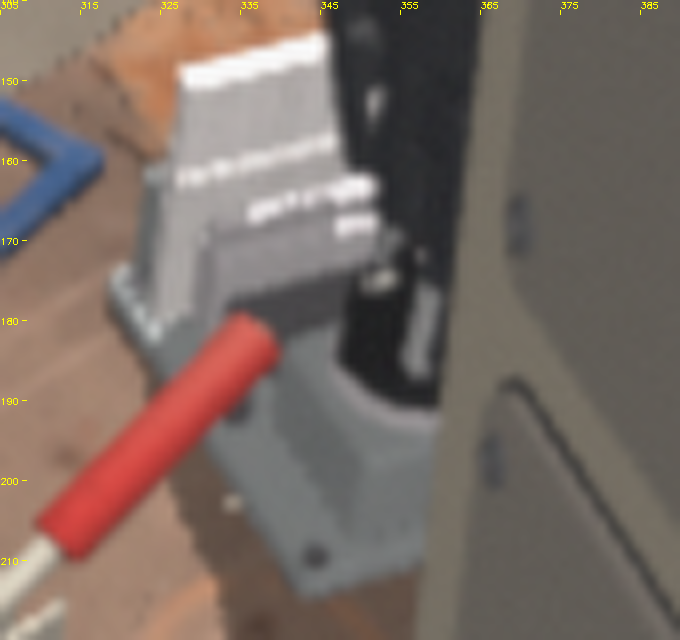

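View pics/t21.png

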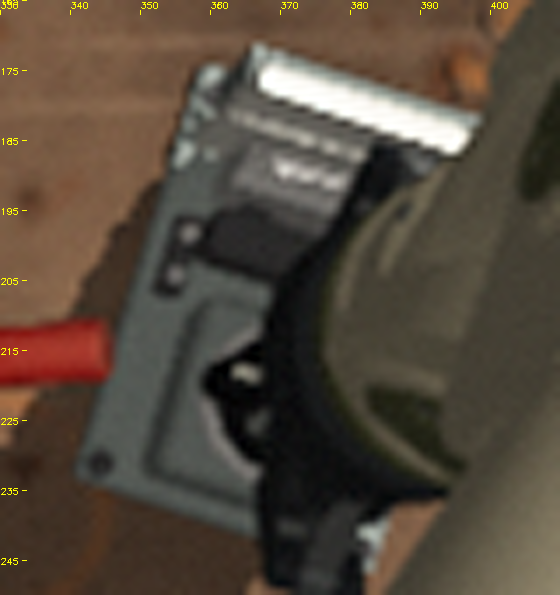

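>>> {"api": "play_rows", "payload": {
  "series": "0 0 0 0 0 0 1.5; 0 0 0 0 0 0 1.5"
}}

```text
clock: 32.9
tcp_pos: [0.4564, -0.2004, 0.0847]
orientation: [0.005, 0.816, 0.577, 0.003]
wrist_force: [-1.7, 4.8, 36.7]
finger_gap: 0.0128
```

```bash
python3 - <<'E'
from fit import *
im2=cams.read_camera('top'); crop(im2,330,165,80,85,7,'pics/t22.png')
plan([.4542,-.1995,.089],-18.7); s=get_state();print(s['ft_torque'],s['tau'][5])
E
```

```text
t 32.95 tcp [ 0.4564 -0.2004  0.0847] psi -19.51 F [-2.1  4.3 36.2] gap 0.0127
turn tool deg [ 0.6  0.1 -0.8] shift cm before turn [ 0.01 -0.23 -0.43] after turn [ 0.01 -0.23 -0.43]
[1.126112   1.24997406 0.32997244] 0.4183370992541313
```

View pics/t22.png

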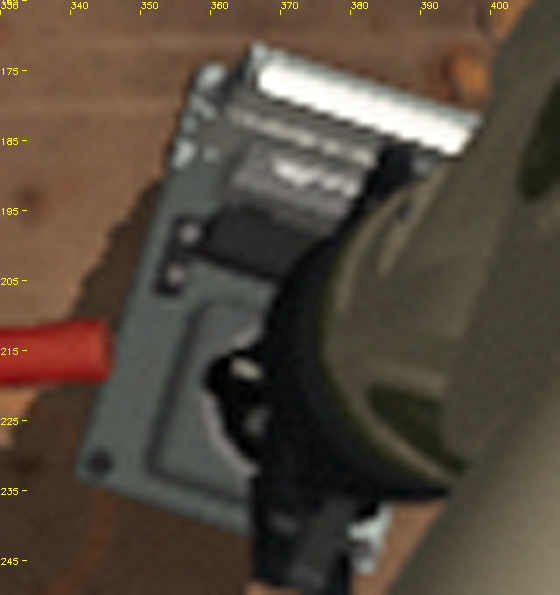

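>>> {"api": "play_rows", "payload": {
  "series": "0 0 0 0 0 0 1; 0 0 0 0 0 0 1"
}}

```text
clock: 33.2
tcp_pos: [0.4569, -0.2007, 0.0847]
orientation: [0.005, 0.826, 0.563, 0.003]
wrist_force: [0.4, 4.3, 33.8]
finger_gap: 0.0128
```

```bash
python3 - <<'E'
from fit import *
im2=cams.read_camera('top'); crop(im2,330,165,80,85,7,'pics/t23.png')
plan([.4542,-.1995,.089],-18.7); s=get_state();print(s['ft_torque'],s['tau'][5])
E
```

```text
t 33.25 tcp [ 0.4569 -0.2007  0.0847] psi -21.49 F [ 0.1  2.4 34.6] gap 0.0128
turn tool deg [ 0.7  0.1 -2.8] shift cm before turn [ 0.01 -0.29 -0.43] after turn [ 0.03 -0.29 -0.43]
[1.04553906 1.01309358 0.3805378 ] 0.37621311843395233
```

View pics/t23.png

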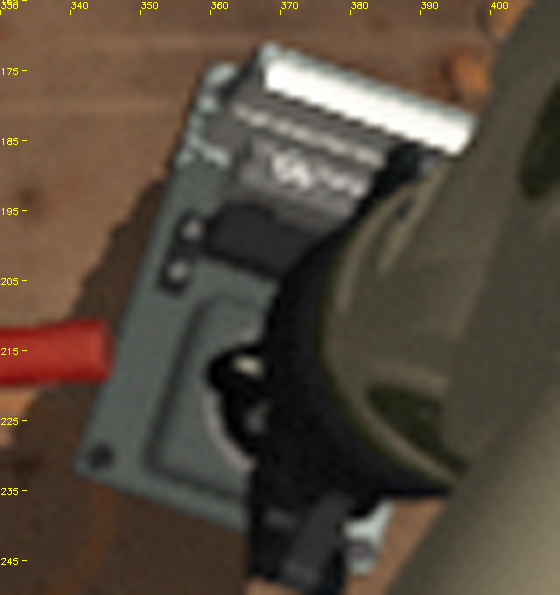

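The corner has now moved to (359.5,174), so the vice is starting to turn with the knob. That means the clockwise stop is reached, and I'll let go here.

>>> {"api": "play_rows", "payload": {
  "series": "0 0 0 -0.3 0 0 -0.5; 0 0 0 -0.4 0 0 0; 0 0 0 -0.2 0 0 0; 0 0 0 0 0 0 0; 25 0 0 0 0 0 0; 40 0 0 0 0 0 0; 40 0 0 0 0 0 0; 40 0 0 -1.5 0 0 0; 40 0 0 -4 0 0 0; 40 0 0 -5 0 0 0; 40 0 0 -5 0 0 0; 40 0 0 0 0 0 0"
}}

```text
clock: 34.75
tcp_pos: [0.4549, -0.2001, 0.249]
orientation: [0.005, 0.824, 0.566, 0.002]
wrist_force: [0.0, -0.6, -0.1]
finger_gap: 0.034
```

>>> {"api": "play_rows", "payload": {
  "series": "40 4 0 0 0 0 0; 40 5 0 0 0 0 0; 40 5 0 0 0 0 0; 40 5 0 0 0 0 0; 40 5 0 0 0 0 0; 40 0 0 0 0 0 0; 40 0 0 0 0 0 0"
}}

```text
clock: 35.62
tcp_pos: [0.5383, 0.0251, 0.2432]
orientation: [0.0, 0.824, 0.567, -0.0]
wrist_force: [0.2, -0.3, 0.4]
finger_gap: 0.0342
```

```bash
python3 - <<'E'
from fit import *
plan([.4542,-.1995,.089],-18.7)
im=cams.read_camera('scene'); crop(im,305,130,85,90,8,'pics/s24.png'); cv2.imwrite('pics/sf.png',im[:,:,::-1]); im2=cams.read_camera('top'); crop(im2,330,165,80,85,7,'pics/t24.png');cv2.imwrite('pics/tf.png',im2[:,:,::-1])
E
```

```text
t 35.625 tcp [0.5383 0.0251 0.2432] psi -20.98 F [ 0.2 -0.3  0.4] gap 0.0342
turn tool deg [ 0.   0.  -2.3] shift cm before turn [-23.98   0.18  15.44] after turn [-23.98  -0.77  15.42]
```

View pics/s24.png

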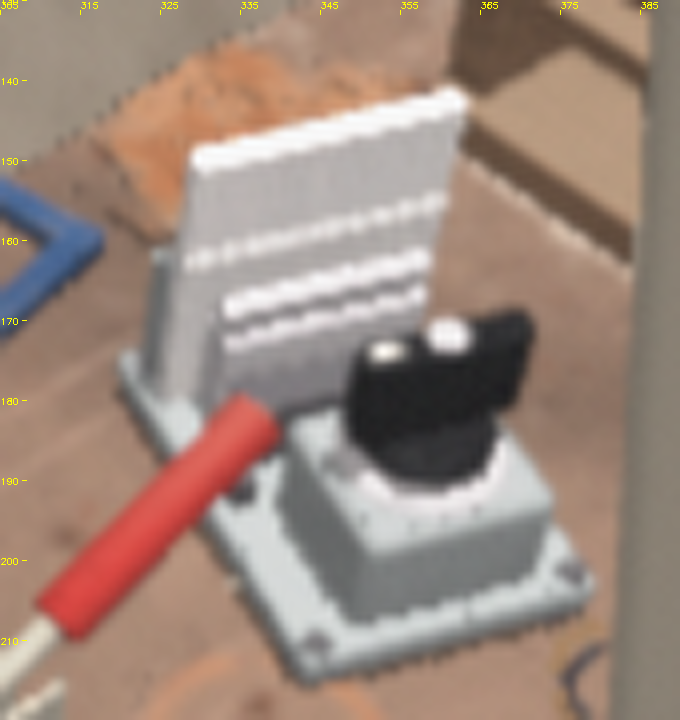

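View pics/t24.png

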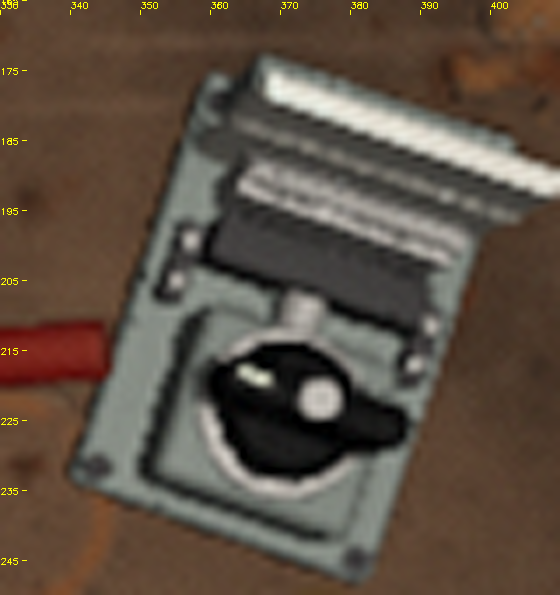

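View pics/tf.png

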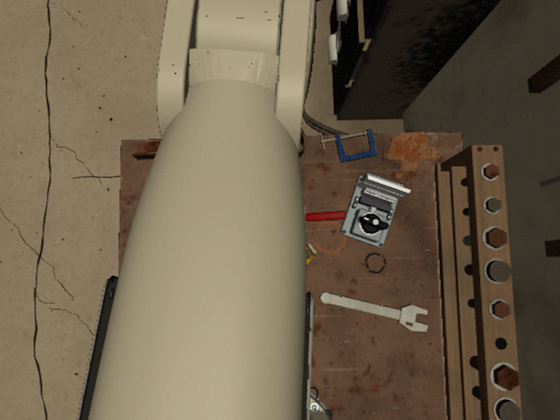

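```bash
python3 - <<'E'
from fit import *
a,b=.071,.05
v=fit({'top':[((-a,b,.016),(339.5,233)),((-a,-b,.016),(381.5,247.5)),((a,b,.016),(359.5,175.5))],
 'scene':[((-a,b,.016),(343.5,214)),((-a,-b,.016),(378.5,204)),((a,b,.016),(320,174.5))]},[.4857,-.208,-.3])
for n,e in(('top',[[360,217.5],[387.5,226]]),('scene',[[350.5,175],[370,170]])):
    k=back(n,e,.102);d=k[0]-k[1];print(n,'bar-vice y',np.degrees(np.arctan2(d[1],d[0]))-90-np.degrees(v[2]),k.mean(0),np.linalg.norm(d))
print('knob pred',model(v,[(-.034,0,.087)]))
w=.045;h=.004;Z=.116
im=cv2.imread('pics/tf.png')[:,:,::-1]; crop(im,350,165,65,50,12,'pics/tz.png')
def P(n,L): print(n,proj(n,model(v,L)).round(1).tolist())
for n in('top','scene'): P(n,[(.042,w,Z),(.05,w,Z),(.042,-w,Z),(.05,-w,Z),(.042,w,.016)])
E
```

```text
pose [ 0.484  -0.2118 -0.3732] -21.38
[[-0.5, 0.2], [0.1, 1.2], [-0.2, -1.1], [-0.6, -0.4], [1.5, -0.5], [-0.7, -0.4]]
top bar-vice y 2.6544408828516914 [ 0.45272791 -0.19765778  0.102     ] 0.05808498832282747
scene bar-vice y 0.513255999013726 [ 0.4533552  -0.19899586  0.102     ] 0.05038984979420597
knob pred [[ 0.45231662 -0.19935648  0.087     ]]
top [[366.9, 178.6], [368.2, 175.0], [409.2, 193.7], [410.4, 190.0], [357.3, 187.0]]
scene [[330.0, 151.4], [328.6, 149.3], [363.9, 143.6], [362.4, 141.6], [325.6, 181.2]]
```

View pics/tz.png

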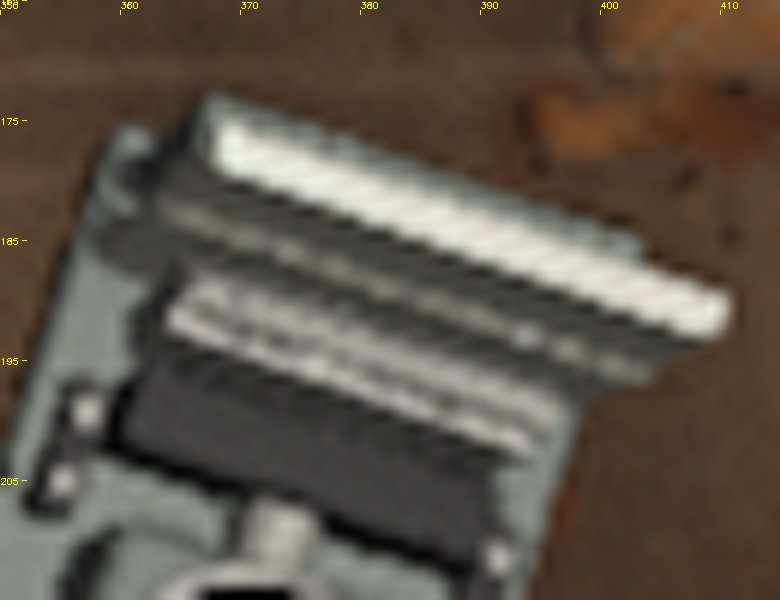

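View pics/sf.png

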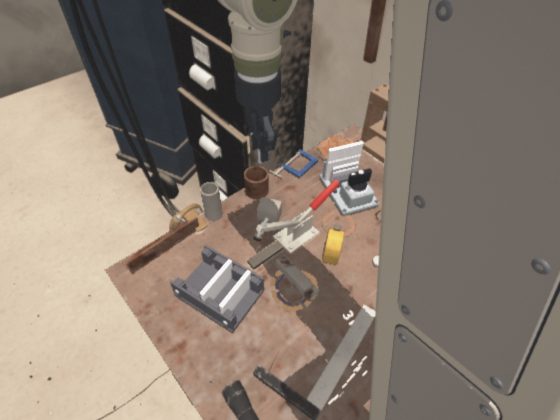

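The scene view shows the coupon clamped upright at about (345,160), weld above the jaws. Both blanks are still in the rack at (215,280) and (235,290), the loose things haven't moved, and the gripper is clear. I'm handing in.

```bash
python3 - <<'E'
from workcell import workorder
print(workorder.hand_in())
E
```

```text
the job is handed in; nothing more can be done
None
```

The coupon is clamped upright in the vice, weld uppermost, and the job is handed in at about 36 s, but the vice did swivel and shift a little on the way.

**What I did:** I pressed the knob down and turned it anticlockwise to the open stop, then drew the coupon straight up out of the rack. I lowered it midway along the jaws until the wrist force showed it standing on the base (about 5 N), and let go. I then pressed the knob again and turned it clockwise until the vice itself began to follow, which I took as the stop.

**Last checks:**
- **Coupon:** its top corners match the clamped, centred position to within about 1 pixel in the top view, with the moving jaw against it.
- **Knob:** it reads 0.5° (scene) and 2.7° (top) from locked, which is within measuring error.
- **Rest of the scene:** both short plates are still in the rack, the loose things look unmoved in the scene view, and the gripper touches nothing.

**What did not go cleanly:**
- **Vice movement:** it turned about 5.5° anticlockwise during opening. It then went about 9° clockwise as the clamping torque came on, at about 24 N of press. Pressing at 37 N held it until the stop, where it turned another 1–3°. It ends about 6° clockwise of its starting direction and about 4 mm away; I did not try to correct that.
- **Open stop:** I judged it from the knob's angle to the vice (about 1.30 rad) and the vice starting to follow, since the torque readings there were unclear.

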